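# Feed a can sled along the fence with a push stick

## Task

Draw the push stick out of its holder, lay it down on the bench and let go, then take it again by its handle. With the stick alone, never with the gripper, press the can sled flat against the fence before the tunnel and then feed it along into the tunnel, keeping it pressed against the fence, until it is fully home on the end stop. Last, draw the stick out of the tunnel and lay it flat on the bench, leaving the other things on the bench where they are.

Things in the scene. Friction and masses are not known exactly. Their poses are not given: they have to be found in the camera images.
- station: Fixed feed station. Origin on the bench top, below the fence face (x = 0) and level with the tunnel mouth (y = 0). +y is the feed direction, into the tunnel, to the robot's left; +x points from the bed to the fence, away from the robot. Grey flat bed, top 12 mm above the bench, x -120 to +20, y -210 to +240 mm. Grey cabinet 200 high at the far end, y 230 to 380, x -135 to 55.
- tunnel_mouth (a point): Centre of the mouth of the clear plastic tunnel, x -41, y 0, 64 mm above the bench; station axes. The tunnel runs from here to y +205: outer wall's inner face at x -82 (wall 8 thick), roofed by five aluminium guard bars across it, 105 mm above the bed (tops 125 above the bench); too low for a gripper to follow the sled in.
- stop_face (a point): Centre of the sled-side face of the black rubber end stop inside the tunnel, x -37, y +205, 32 mm above the bench; station axes. Rigid.
- fence: Fixed straight aluminium fence rail, 20 thick and 62 high above the bench, along the far (+x) side of the bed, y -210 to +205 in the station's frame; same origin and axes as station. Its working face is x = 0 and faces the robot.
- sled: Loose plywood can sled 74 wide (x), 130 long (y), 40 high, with a drinks can lying fixed on top (97 high in all), 0.3 to 0.65 kg. Origin at the centre of its underside; +y to its front. The rear (-y) end has a push pocket: an upright slot 30 wide in the middle, 18 deep, open at top, bottom and rear. Starts on the bed before the tunnel, 10 to 35 mm off the fence and askew.
- sled_mid (a point): Centre of the sled's plywood block, 20 mm above its underside; axes as sled. When the sled lies flat on the fence and fully home on the end stop this is at x -37, y +140 of the station's frame.
- stick_mid (a point): Loose wooden push stick, 230 long (y), 0.15 kg, flat underside: blade 18 wide (x), 26 high over the front 130 mm; handle 24 wide, 40 high over the rear 100 mm. This point is half-way along, mid-width, 13 mm above the underside; +y to the tip. It starts flat on the bench, handle in the holder, tip (blade) about 120 mm out of its mouth.
- stick_handle (a point): Centre of the stick's handle, 65 mm behind stick_mid, 20 mm above the underside; axes as the stick. Gripped here the tip reaches 180 mm ahead.
- stick_tip (a point): Centre of the stick's blunt tip face, 115 mm ahead of stick_mid, 13 mm above the underside.
- holder: Fixed dark steel sleeve, closed on all sides but its mouth at +y; 48 wide (x), 121 long, 56 high, no floor. Origin on the bench at the middle of its 115 mm side walls, so the mouth is at y +57.5. Inside it is 36 wide and 52 high: the stick is drawn out lengthwise along the holder's +y, by more than 110 mm.
- bottle: Bystander: amber bottle, 60 diameter, 180 high; origin under its centre.
- tape: Bystander: cardboard core ring lying flat, 110 outside diameter, 48 high; origin under its centre.
- mug: Bystander: white mug, 80 diameter, 90 high; origin under its centre.
- carton: Bystander: small cardboard carton 90 x 120 x 60 high; origin under its centre.
- can_a: Bystander: aluminium drinks can standing upright, 66 diameter, 115 high; origin under its centre.
- can_b: Bystander: aluminium drinks can standing upright, 66 diameter, 115 high; origin under its centre.
- can_c: Bystander: aluminium drinks can standing upright, 66 diameter, 115 high; origin under its centre.
- stick: The push stick as a whole; origin at the centre of its underside, directly under stick_mid; +y to the tip.
There are look-alikes about, which are no part of the job. Of the things that look like the stick, the larger one is meant.

How it is judged (in metres and radians):
On the way, in this order (a step that is already met when the one before it is completed fails the run):
1. the stick is out of its holder, lying on the bench, let go (horizontal distance between stick_mid and holder above 0.165 m and height (world z) of stick_mid below 0.022 m and angle between stick_mid's own z axis and vertical below 0.1 rad and contact force between the fingers and anything else below 0.2 N), for 0.2 s.
2. the sled is pressed flat against the fence before the tunnel (x of sled_mid in the frame of station above -0.041 m and angle between the y axis of sled and the y axis of station, either way round below 0.04 rad and contact force between sled and fence above 1 N and y of sled_mid in the frame of station below -0.06 m), for 0.1 s.
3. inside the tunnel the sled is pushed with the stick, held by its handle, while pressed on the fence (y of sled_mid in the frame of station between -0.03 and 0.13 m and x of sled_mid in the frame of station above -0.042 m and contact force between sled and fence above 0.5 N and contact force between stick and sled above 0.5 N and distance between the grasp point and stick_handle below 0.055 m), for 0.15 s.
At the end, for the whole second after the job is handed in: The sled is within 4 mm of the end stop and within 4 mm of the fence, square to it within 0.04 rad and at rest; the stick lies flat on the bench (its middle under 22 mm high, tilted under 0.1 rad), out of the tunnel (y of sled_mid in the frame of station above 0.136 m and x of sled_mid in the frame of station above -0.041 m and angle between the y axis of sled and the y axis of station, either way round below 0.04 rad and angle between sled's own z axis and vertical below 0.05 rad and linear speed of sled below 0.01 m/s and height (world z) of stick_mid below 0.022 m and angle between stick_mid's own z axis and vertical below 0.1 rad and (y of stick_tip in the frame of station below 0 m or x of stick_tip in the frame of station below -0.1 m)); the robot touches nothing.
It fails at once if the gripper or arm touches the sled (contact force between any of the fingers, the arm and sled above 1 N).
It fails at once if the sled comes more than 6 mm off the fence with its front in the tunnel (y of sled_mid in the frame of station above -0.06 m and x of sled_mid in the frame of station below -0.043 m).
It fails at once if a bystander is moved by more than 30 mm (distance of any of can_a, can_b, can_c, bottle, tape, mug, carton from where it was at the start of the episode above 0.03 m).
It also fails if it takes over 72 s, if anything falls off the work surface, if the arm or the gripper's body presses on something with over 40 N, if the wrist force passes 120 N, or if a joint passes its speed limit or range.

## Robot

A 6-joint arm with a two-finger parallel gripper is mounted at the origin on the work surface. World frame = base frame: x ahead of the robot, y to its left, z up, the work surface at z = 0. Lengths are in m, angles in degrees, forces in N, time in s.
With the tool pointing down it reaches from about 0.4 to 0.825 m from the base axis. Payload 7 kg.
Tool frame: the origin (TCP) lies midway between the tips of the shut fingers; the grasp point (between the pads) lies 19 mm behind it (r.hold_point_z is the distance from the TCP to the grasp point, in m); y points along the fingers, z is the direction in which the jaws open and shut, and the axes are right-handed (so a half turn about y gives the same grasp; the last joint's range is limited). The gripper opens to 88 mm and grips with 3 to 60 N. Pads are 19 mm wide; open, the fingers measure 130 mm over their backs; the gripper's body (78 mm by 193 mm) begins 47 mm behind the grasp point.
Start: joints at [-55.8, 20.546, 0.682, 0, -70.136, -16.507], TCP at [0.205, -0.643, 0.227] pointing down, gripper open.
Joint ranges: [-176.03, 176.03], [-82.01, 121.73], [-58.28, 71.71], [-173.87, 95.51], [-174.79, -0.11], [-173.66, 173.66]. Speed limits (degrees/s): [136.94, 136.94, 172.46, 180, 180, 180].

## Interface

Orientations are given as [roll, pitch, yaw] about the fixed x, y, z axes, in that order (R = Rz(yaw) Ry(pitch) Rx(roll)).
In Python, from plant import r, imaging gives the robot as it stands.
- The arm moves only by the tool drive_tool, never from a script. Its argument "deltas" is a list of rows, each a list of 6 numbers: the shift along the world's x, y, z in cm, then the turn, a rotation vector about the world's x, y, z in rad. In form: [[tx, ty, tz, rx, ry, rz], ...]. A call has exactly 8 rows; each row is the pose to reach, as a shift and turn from the pose commanded when the call began; what a row does not reach only later rows make up. A row lasts 1/12 s, in which the tool goes at most 41.7 mm and 7.16 degrees, less where a joint would pass 70% of its speed; a pose out of reach is approached as far as the arm can. A call with a gripper value outside its range is refused whole. "claw" is the opening, from 0 (shut) to 1 (fully open), set as the call begins (left out, the last holds). The fingers move at their own pace and stop on an object; "squeeze" is the grip in N (left out, the last holds). Time passes only in rows, so rows that repeat a pose let the fingers close, or fill a call up. It gives the time, the measured TCP pose, the force and the opening at its end, in the units of the state.
- r.get_state(): the state, without advancing time (a new reading comes with each control period).
- imaging.capture(name): name is "scene" or "side" or "wrist"; returns the picture (384x512x3 uint8, red, green, blue); there is no depth.
- imaging.get_calibration(name): a dict with "mtx" (3x3 intrinsics, pixels), "k1" (the pictures are not rectified: a ray, as slopes to the right and down, at radius r is drawn at 1 + k1 r^2 times it, then the intrinsics apply), "R" (3x3) and "t" (3): a world point X has camera coordinates R X + t; the wrist camera has in their place "T_tool_cam" (4x4, takes a point from camera to tool coordinates, whose origin is the TCP and whose axes are the tool frame's). Camera axes: x right, y down, z forward; pixel columns grow to the right and rows downward; lengths in m; the calibration is good to about 2 mm. A picture is of the moment at which its call begins: read the wrist's pose just before it. get_calibration takes no time and is no camera call.
- r.close_job(): hands the job in, once; it reports no verdict.
Trained networks look in the newest picture that a camera, given by its name, has taken for a name from the list of things; names that differ only in an ending like _2 or _b are one class to them, and where a whole thing is asked for, a point or a joint stands for the part that bears it (a point fixed in the world has none). Each returns a list of dicts, best first, with "score" (0 to 1); they miss things now and then, are a little off and sometimes report something else, mostly with a low value. They report only what shows in the picture. A call takes as long as a camera call. They do not tell look-alikes from the thing itself.
- imaging.search_frame(camera, label): "bbox" ([left, top, right, bottom] in pixels, round what is visible of it).
- imaging.outline_of(camera, label): "region" (384x512 bool, what is visible of it) and "bbox" ([left, top, right, bottom] in pixels, round what is visible of it).
- imaging.landmark_of(camera, label): "position" ([column, row] in pixels: a listed point, or the origin of a listed thing).
The state is a dict: "time_s": time; "joints": joint angles; "qd": joint speeds; "joint_torque": joint torques, N m; "tcp_pos": TCP position; "eef_rot": TCP orientation; "contact_force": force on the tool from outside, world axes, zero at the start; "moment": the same for the moment, N m; "gripper_width": finger opening in m.
Only numpy, scipy, OpenCV 4.12 (cv2) and the standard library are available. Lean on these libraries where they do the work, as an engineer would, in place of code of your own. Each camera call takes 0.05 s, during which the arm holds its last target.

## Working session

There is one attempt and no reset: what is moved stays moved. The work goes in short steps, Python scripts to look and compute and a tool call to move; the robot and the scene stay as the last step left them, time stands still between calls to the robot, and variables do not carry over. Pictures are saved under pics/ and viewed, and the job is handed in when it is done.

Besides the shell and the picture viewer there is one more tool, called after "Request:" by a JSON object that holds its "op" and its "data". drive_tool: Moves the arm, as the interface text tells. Its arguments: {"type":"object","properties":{"deltas":{"type":"array"},"claw":{"type":"number"},"squeeze":{"type":"number"}},"required":["deltas"]}

```bash
ls; mkdir -p pics; python3 - <<'E'
from plant import r, imaging
import cv2
for n in ["scene","side","wrist"]:
    im=imaging.capture(n); cv2.imwrite(f"pics/{n}0.png",im[:,:,::-1])
    c=imaging.get_calibration(n); print(n,{k:(v.round(4).tolist() if hasattr(v,'round') else v) for k,v in c.items()})
print(r.get_state(), r.hold_point_z)
E
```

```text
pics
scene {'mtx': [[403.4559, 0.0, 255.9259], [0.0, 403.4559, 188.041], [0.0, 0.0, 1.0]], 'k1': -0.010314291323820312, 'R': [[-0.0144, 0.9999, -0.0085], [0.5549, 0.0009, -0.8319], [-0.8318, -0.0167, -0.5548]], 't': [0.0509, -0.2466, 1.76]}
side {'mtx': [[455.6767, 0.0, 255.6044], [0.0, 455.6767, 188.571], [0.0, 0.0, 1.0]], 'k1': -0.15184841429468843, 'R': [[0.9873, -0.1588, 0.0039], [-0.0998, -0.6392, -0.7626], [0.1236, 0.7525, -0.6469]], 't': [-0.5369, 0.0797, 1.3827]}
wrist {'mtx': [[266.6357, 0.0, 253.2392], [0.0, 266.6357, 192.1601], [0.0, 0.0, 1.0]], 'k1': -0.05776143341349301, 'T_tool_cam': [[0.0002, 0.9634, 0.268, -0.0735], [0.0004, -0.268, 0.9634, -0.1582], [1.0, -0.0001, -0.0004, -0.0], [0.0, 0.0, 0.0, 1.0]]}
{'time_s': 0.15, 'joints': array([-5.58009827e+01,  2.05816579e+01,  6.46630738e-01, -1.24043505e-02,
       -7.01356075e+01, -1.65075062e+01]), 'qd': array([-0.00299664, -0.12563352,  0.1774148 ,  0.07020827,  0.00925618,
       -0.06285797]), 'joint_torque': array([ 1.35309008e-03, -5.83277893e+01,  2.93292922e+01,  7.00119585e+00,
        8.80798063e-03, -1.11544011e-04]), 'tcp_pos': array([ 0.20499012, -0.6427471 ,  0.22585498]), 'eef_rot': array([-8.99289629e+01,  8.88988313e-03,  1.76872945e+01]), 'contact_force': array([-0.35366099,  0.48530108, -0.05881798]), 'moment': array([0.04240168, 0.02097389, 0.0155836 ]), 'gripper_width': 0.08797878123377578} 0.0188
```

View pics/scene0.png

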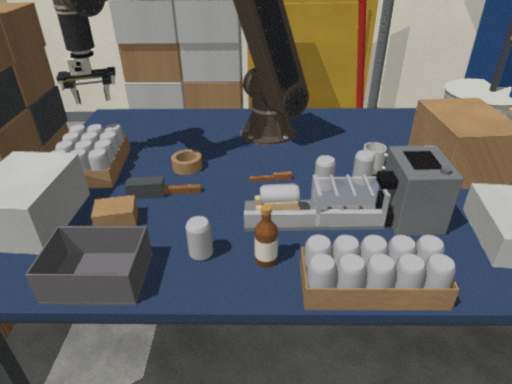

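View pics/side0.png

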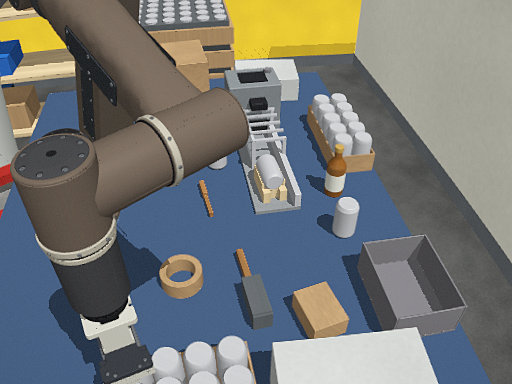

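View pics/wrist0.png

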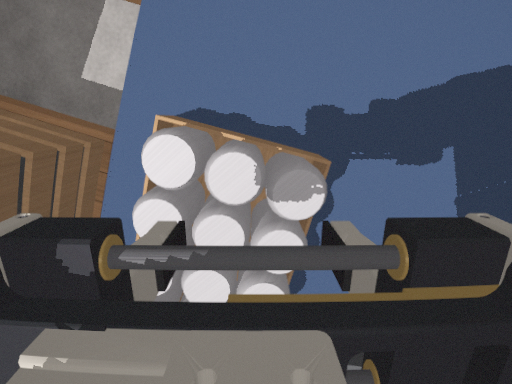

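The scene picture shows the dark holder at about (146,188), with a stick poking right to (200,188), and a smaller look-alike stick loose at (270,178). The sled with its can is at (278,203) on the bed, the tunnel at (345,195) and the cabinet at (420,190). The mug, tape, bottle, cans and carton stand around them.

```bash
cat > h.py <<'E'
import numpy as np, cv2
from plant import r, imaging
from scipy.spatial.transform import Rotation as Ro
def cam(n, st=None):
    c=imaging.get_calibration(n)
    if 'T_tool_cam' in c:
        st=st or r.get_state()
        T=np.eye(4); T[:3,:3]=Ro.from_euler('xyz',st['eef_rot'],degrees=True).as_matrix(); T[:3,3]=st['tcp_pos']
        W=T@c['T_tool_cam']; R=W[:3,:3].T; t=-R@W[:3,3]
    else: R,t=np.array(c['R']),np.array(c['t'])
    return np.array(c['mtx']),c['k1'],R,t
def proj(C,X):
    K,k,R,t=C; p=np.atleast_2d(X)@R.T+t; s=p[:,:2]/p[:,2:]; r2=(s**2).sum(1,keepdims=True); s=s*(1+k*r2)
    return s@np.diag([K[0,0],K[1,1]])+K[:2,2]
def ray(C,px):
    K,k,R,t=C; d=(np.atleast_2d(px).astype(float)-K[:2,2])/[K[0,0],K[1,1]]; s=d.copy()
    for _ in range(20): s=d/(1+k*(s**2).sum(1,keepdims=True))
    return -R.T@t, np.c_[s,np.ones(len(s))]@R
def onz(C,px,z):
    o,d=ray(C,px); return o+d*((z-o[2])/d[:,2:])
def tri(C1,p1,C2,p2):
    o1,d1=ray(C1,p1); o2,d2=ray(C2,p2); d1=d1[0]/np.linalg.norm(d1);d2=d2[0]/np.linalg.norm(d2)
    A=np.c_[d1,-d2]; s=np.linalg.lstsq(A,o2-o1,rcond=None)[0]; a=o1+s[0]*d1;b=o2+s[1]*d2
    return (a+b)/2,np.linalg.norm(a-b)
def snap(n,f):
    st=r.get_state(); im=imaging.capture(n)[:,:,::-1].copy(); cv2.imwrite(f"pics/{f}.png",im); return im,cam(n,st)
def crop(im,x0,y0,x1,y1,s,f): cv2.imwrite(f"pics/{f}.png",cv2.resize(im[y0:y1,x0:x1],None,fx=s,fy=s,interpolation=cv2.INTER_CUBIC))
E
python3 - <<'E'
from h import *
Z={'station':0,'tunnel_mouth':.064,'stop_face':.032,'fence':0,'sled_mid':.032,'sled':.012,'stick_mid':.013,'stick_tip':.013,'holder':0,'stick_handle':.02,'mug':0,'tape':0,'can_a':0,'bottle':0,'carton':0}
Cs={n:cam(n) for n in['scene','side']}
for l in ['station','tunnel_mouth','stop_face','sled_mid','sled','stick_tip','holder','stick_mid']:
    for n in ['scene','side']:
        for d in imaging.landmark_of(n,l)[:4]:
            print(l,n,round(d['score'],2),np.round(d['position'],1),onz(Cs[n],d['position'],Z[l])[0].round(4)[:2])
for n in['scene','side']:
    im=cv2.imread(f'pics/{n}0.png')
im=cv2.imread('pics/scene0.png');crop(im,100,140,300,270,4,'s1')
crop(im,230,150,400,240,4,'s2')
im=cv2.imread('pics/side0.png');crop(im,150,60,350,210,4,'d1');crop(im,150,170,350,320,4,'d2')
print(r.get_state()['time_s'])
E
```

```text
station scene 0.95 [313.6 224.5] [0.6433 0.1332]
station side 0.97 [276.5 170.8] [0.6352 0.1201]
tunnel_mouth side 0.76 [268.2 154.5] [0.6071 0.1308]
stop_face scene 0.61 [381.8 211.6] [0.6203 0.3396]
stop_face scene 0.61 [265.1 258.3] [ 0.8242 -0.0147]
stop_face side 0.76 [257.6 131.6] [0.6028 0.3214]
sled_mid scene 0.7 [190.3 168.7] [ 0.3683 -0.2797]
sled_mid side 0.81 [269.  181.2] [0.5921 0.0309]
sled_mid side 0.58 [213.4 166. ] [0.4232 0.1382]
sled scene 0.73 [276.1 210.3] [0.588  0.0209]
sled scene 0.65 [168.4 189.9] [ 0.4742 -0.3402]
sled scene 0.36 [165.5 195. ] [ 0.5046 -0.3439]
sled side 0.77 [268.4 186.4] [0.5903 0.0291]
stick_tip scene 0.87 [198.  187.5] [ 0.4609 -0.2414]
stick_tip scene 0.5 [252.4 178.6] [ 0.4041 -0.0574]
stick_tip scene 0.48 [358.6 176.7] [0.3912 0.317 ]
stick_tip side 0.69 [209.3 214.1] [ 0.391  -0.0721]
stick_tip side 0.53 [241.5 251.6] [ 0.4664 -0.236 ]
stick_tip side 0.34 [276.7 171.1] [0.632  0.1022]
stick_tip side 0.29 [278.4 168.9] [0.64   0.1131]
holder scene 0.91 [147.  192.6] [ 0.473  -0.4152]
holder side 0.79 [258.2 309.2] [ 0.4825 -0.4218]
stick_mid scene 0.65 [267.8 178.1] [ 0.4008 -0.0032]
stick_mid scene 0.63 [167.1 188.2] [ 0.4654 -0.3462]
stick_mid side 0.67 [247.8 283.3] [ 0.4675 -0.3473]
stick_mid side 0.64 [204.3 197.8] [0.3817 0.0043]
0.95
```

View pics/s1.png

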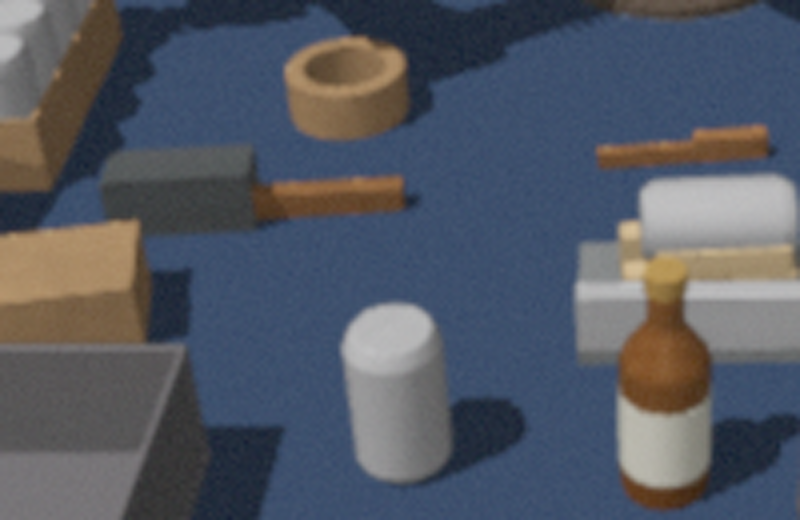

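View pics/s2.png

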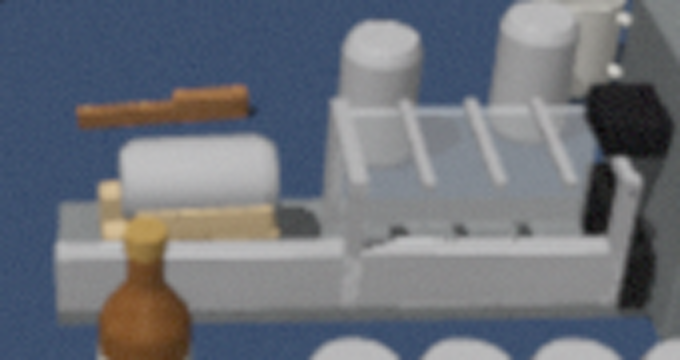

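View pics/d1.png

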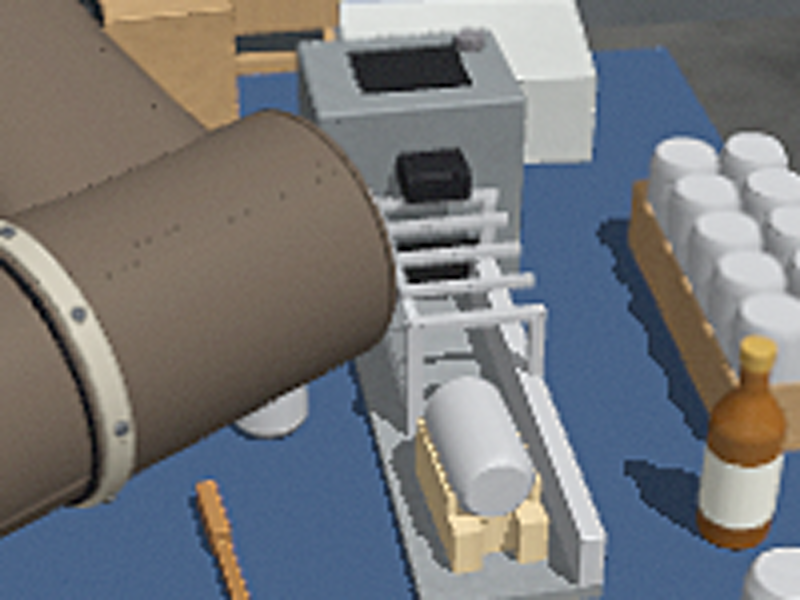

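View pics/d2.png

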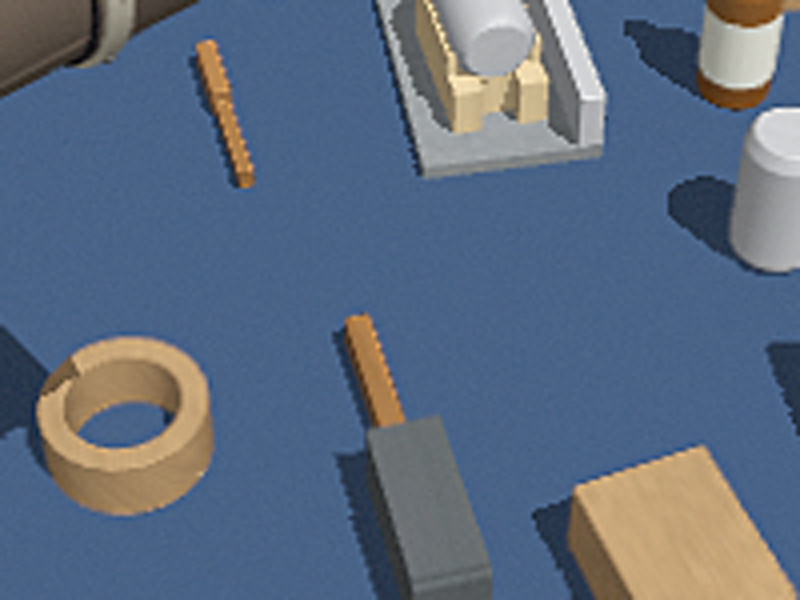

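```bash
python3 - <<'E'
from h import *
from scipy.optimize import least_squares
Cs={n:cam(n) for n in['scene','side']}
P=[('scene',(20,-210,0),(245,230)),('scene',(20,-210,62),(245,210.7)),('scene',(20,205,62),(383,210)),
('side',(-120,-210,12),(255.5,212)),('side',(20,-210,12),(300.5,206)),('side',(20,-210,62),(301,193)),('side',(0,-210,62),(295.3,195))]
def w(p,m):
    c,s=np.cos(p[2]),np.sin(p[2]); m=np.array(m)/1e3
    return np.array([p[0]+c*m[0]-s*m[1],p[1]+s*m[0]+c*m[1],m[2]])
f=lambda p:np.concatenate([proj(Cs[n],w(p,m))[0]-px for n,m,px in P])
q=least_squares(f,[.64,.125,0],loss='soft_l1'); print(q.x[:2],np.degrees(q.x[2]));print(f(q.x).reshape(-1,2).round(1))
# stick blade/holder
sc,sd=Cs['scene'],Cs['side']
# scene crop s1 tip corners top (400,178)(402,208) offset 100,140
print('tip scene top far/near', onz(sc,[(100+400/4,140+178/4),(100+403/4,140+186/4)],.026)[:,:2].round(4), 'bot near',onz(sc,[(100+403/4,140+210/4)],0)[:,:2].round(4))
print('blade at mouth scene top', onz(sc,[(100+255/4,140+184/4)],.026)[:,:2].round(4))
# side d2 offset 150,170
print('side top tip corners', onz(sd,[(150+347/4,170+318/4),(150+368/4,170+314/4)],.026)[:,:2].round(4))
print('side mouth blade top', onz(sd,[(150+381/4,170+427/4),(150+404/4,170+420/4)],.026)[:,:2].round(4))
print('holder mouth top corners',onz(sd,[(150+369/4,170+432/4),(150+440/4,170+416/4)],.056)[:,:2].round(4), 'rear',onz(sd,[(150+488/4,170+570/4)],.056)[:,:2].round(4))
for l in ['tape','mug','carton','can_a','bottle','stick','sled']:
  for n in ['scene','side']:
    for d in imaging.landmark_of(n,l)[:6]:
        print(l,n,round(d['score'],2),np.round(d['position'],1),onz(Cs[n],d['position'],0.012 if l=='sled' else 0)[0].round(4)[:2])
E
```

```text
[0.6396808  0.13228799] 2.8310589147245317
[[-0.9 -0. ]
 [-1.4  2.7]
 [ 2.4 -0.6]
 [ 0.1  0. ]
 [-0.5 -0.4]
 [ 0.2  0.3]
 [-0.5 -0.8]]
tip scene top far/near [[ 0.4621 -0.2333]
 [ 0.4744 -0.2292]] bot near [[ 0.472  -0.2317]]
blade at mouth scene top [[ 0.4715 -0.3546]]
side top tip corners [[ 0.4532 -0.238 ]
 [ 0.4679 -0.2365]]
side mouth blade top [[ 0.4627 -0.3352]
 [ 0.4782 -0.3318]]
holder mouth top corners [[ 0.4516 -0.3618]
 [ 0.4975 -0.3561]] rear [[ 0.5061 -0.4743]]
tape scene 0.68 [187.8 169.1] [ 0.3178 -0.2998]
tape side 0.66 [186.5 275.7] [ 0.3108 -0.2877]
mug scene 0.93 [368.8 168.2] [0.3111 0.3722]
mug side 0.55 [268.3 188.1] [0.5912 0.0347]
mug side 0.42 [251.  282.6] [ 0.4775 -0.3363]
carton scene 0.66 [116.4 220.7] [ 0.6272 -0.4735]
carton side 0.82 [316.5 318.7] [ 0.6195 -0.4729]
carton side 0.58 [246.6 283.2] [ 0.4658 -0.3364]
can_a scene 0.83 [200.  253.1] [ 0.7709 -0.1954]
can_a scene 0.78 [323.4 186.5] [0.4344 0.1888]
can_a scene 0.68 [359.4 182.9] [0.4113 0.3176]
can_a side 0.91 [341.1 234. ] [ 0.7647 -0.2029]
can_a side 0.59 [217.8 166. ] [0.4402 0.1778]
can_a side 0.32 [267.  153.2] [0.6214 0.2257]
bottle scene 0.59 [264.3 258. ] [ 0.7894 -0.0166]
bottle side 0.97 [332.8 190.6] [ 0.7962 -0.01  ]
stick scene 0.73 [270.6 181.4] [0.402  0.0068]
stick scene 0.57 [168.9 194. ] [ 0.4813 -0.3386]
stick side 0.76 [204.4 199.8] [0.3815 0.0095]
stick side 0.55 [245.1 285.9] [ 0.4606 -0.3446]
sled scene 0.73 [276.1 210.3] [0.588  0.0209]
sled scene 0.65 [168.4 189.9] [ 0.4742 -0.3402]
sled scene 0.36 [165.5 195. ] [ 0.5046 -0.3439]
sled side 0.77 [268.4 186.4] [0.5903 0.0291]
```

Request:
{"op": "drive_tool", "data": {"deltas": [[2.2, 2.9, 0, 0, 0, 0.112], [4.4, 5.8, 0, 0, 0, 0.224], [6.6, 8.7, 0, 0, 0, 0.336], [8.8, 11.6, 0, 0, 0, 0.448], [11, 14.5, 0, 0, 0, 0.56], [13.2, 17.4, 0, 0, 0, 0.672], [15.4, 20.3, 0, 0, 0, 0.784], [17.6, 23.2, 0, 0, 0, 0.896]], "claw": 0.7}}

```text
time_s: 2.32
tcp_pos: [0.3819, -0.4096, 0.2269]
eef_rot: [-90.0, 0.0, 69.3]
contact_force: [0.3, -0.3, -0.5]
gripper_width: 0.0615
```

Request:
{"op": "drive_tool", "data": {"deltas": [[2.1, 3, -0.5, 0, 0, 0.112], [4.2, 6, -1, 0, 0, 0.224], [6.3, 9, -1.5, 0, 0, 0.336], [8.5, 12, -2, 0, 0, 0.444], [8.5, 12, -2.5, 0, 0, 0.444], [8.5, 12, -2.5, 0, 0, 0.444], [8.5, 12, -2.5, 0, 0, 0.444], [8.5, 12, -2.5, 0, 0, 0.444]]}}

```text
time_s: 2.98
tcp_pos: [0.4658, -0.2917, 0.2019]
eef_rot: [-90.0, 0.0, 94.4]
contact_force: [-0.2, -0.2, 0.4]
gripper_width: 0.0616
```

```bash
python3 - <<'E'
from h import *
s=r.get_state(); print(s['tcp_pos'],s['eef_rot'],s['joints'],s['gripper_width'],s['time_s'])
snap('wrist','w1'); snap('side','d3')
E
```

```text
[ 0.46578167 -0.29170149  0.20186676] [-9.00053328e+01  1.44644293e-02  9.43891851e+01] [-1.16225999e+01  9.80939887e+00 -1.73666844e+01  1.39761849e-02
 -6.28148017e+01  1.60054014e+01] 0.0616290111010579 2.9833
```

View pics/w1.png

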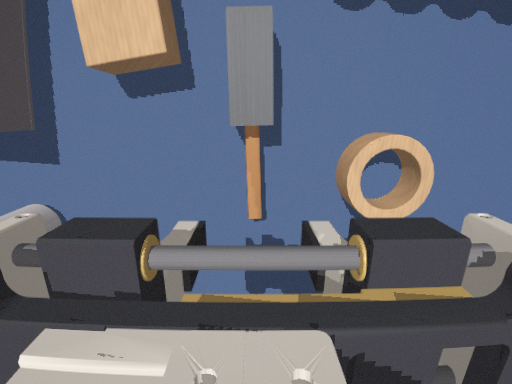

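View pics/d3.png

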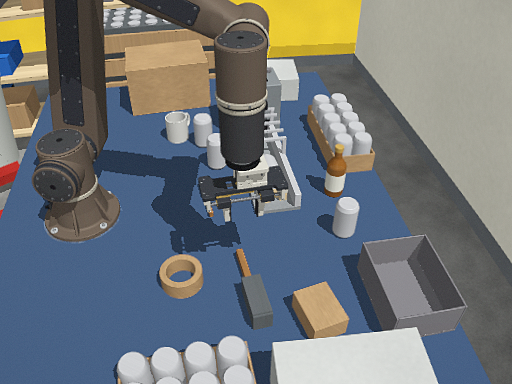

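```bash
python3 - <<'E'
from h import *
C=cam('wrist'); im=cv2.imread('pics/w1.png'); crop(im,200,0,310,230,2.6,'w1c')
for p,z in [((249,219),.026),((262,219),.026),((246,127),.026),((260,126),.026),((231,125),.056),((274,122),.056),((230,10),.056),((271,10),.056)]:
    print(p,onz(C,p,z)[0].round(4)[:2])
for l,z in [('stick_tip',.013),('stick_mid',.013),('holder',0)]:
    for d in imaging.landmark_of('wrist',l)[:3]: print(l,round(d['score'],2),np.round(d['position'],1),onz(C,d['position'],z)[0].round(4)[:2])
E
```

```text
(249, 219) [ 0.4658 -0.2342]
(262, 219) [ 0.4484 -0.2355]
(246, 127) [ 0.478  -0.3535]
(260, 126) [ 0.4611 -0.356 ]
(231, 125) [ 0.4941 -0.3554]
(274, 122) [ 0.4467 -0.3623]
(230, 10) [ 0.5018 -0.4706]
(271, 10) [ 0.4601 -0.4737]
stick_tip 0.68 [255.6 213. ] [ 0.4572 -0.2387]
stick_mid 0.84 [250.  125.9] [ 0.4734 -0.3549]
holder 0.98 [251.4  78.7] [ 0.476 -0.413]
holder 0.19 [253.5 133.7] [ 0.4681 -0.3448]
```

View pics/w1c.png

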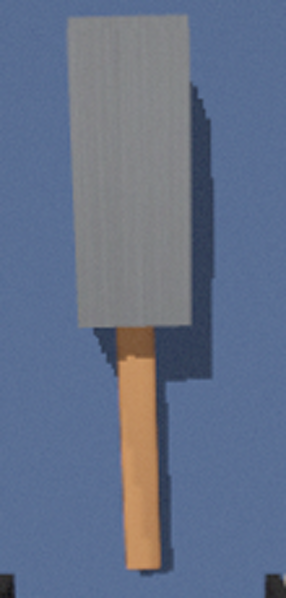

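Two things could be the stick: the small loose one at scene (270,178), and the one in the holder with its tip at scene (200,188), wrist (255,218). The larger one, in the holder, is meant, and the close crop confirms its blade comes out of the dark sleeve. Its yaw is about 5.7°, and I'll grasp the blade at about (0.4625, -0.290).

Request:
{"op": "drive_tool", "data": {"deltas": [[-0.3, 0.2, -3.5, 0, 0, 0.023], [-0.3, 0.2, -7, 0, 0, 0.023], [-0.3, 0.2, -10.5, 0, 0, 0.023], [-0.3, 0.2, -14, 0, 0, 0.023], [-0.3, 0.2, -17, 0, 0, 0.023], [-0.3, 0.2, -19, 0, 0, 0.023], [-0.3, 0.2, -19.7, 0, 0, 0.023], [-0.3, 0.2, -19.7, 0, 0, 0.023]]}}

```text
time_s: 3.9
tcp_pos: [0.4619, -0.2892, 0.003]
eef_rot: [-89.8, -0.1, 95.7]
contact_force: [-0.5, -0.8, 0.1]
gripper_width: 0.0614
```

Request:
{"op": "drive_tool", "data": {"deltas": [[0, 0, 0, 0, 0, 0], [0, 0, 0, 0, 0, 0], [0, 0, 0, 0, 0, 0], [0, 0, 0, 0, 0, 0], [0, 0, 0, 0, 0, 0], [0, 0, 0, 0, 0, 0], [0, 0, 0, 0, 0, 0], [0, 0, 0, 0, 0, 0]], "claw": 0, "squeeze": 30}}

```text
time_s: 4.57
tcp_pos: [0.4635, -0.2891, 0.005]
eef_rot: [-90.0, 0.0, 95.8]
contact_force: [0.4, 1.0, 3.4]
gripper_width: 0.0181
```

Request:
{"op": "drive_tool", "data": {"deltas": [[-0.2, 2, 0.2, 0, 0, 0], [-0.4, 4, 0.2, 0, 0, 0], [-0.6, 6, 0.2, 0, 0, 0], [-0.8, 8, 0.2, 0, 0, 0], [-1.0, 10, 0.2, 0, 0, 0], [-1.2, 12, 0.2, 0, 0, 0], [-1.4, 14, 0.2, 0, 0, 0], [-1.4, 14, 0.0, 0, 0, 0]]}}

```text
time_s: 5.23
tcp_pos: [0.4486, -0.1469, 0.0048]
eef_rot: [-90.0, -0.0, 95.9]
contact_force: [-9.4, 11.9, 32.2]
gripper_width: 0.0179
```

```bash
python3 - <<'E'
from h import *
s=r.get_state(); print(s['tcp_pos'],s['eef_rot'],s['contact_force'],s['gripper_width'],s['time_s'])
im,_=snap('side','d4'); crop(im,130,150,330,300,3,'d4c'); 
E
```

```text
[ 0.4486132  -0.14689887  0.00478238] [-8.99909225e+01 -1.68866538e-02  9.58781563e+01] [-9.40349401 11.88800968 32.24980925] 0.017859877211596854 5.2333
```

View pics/d4c.png

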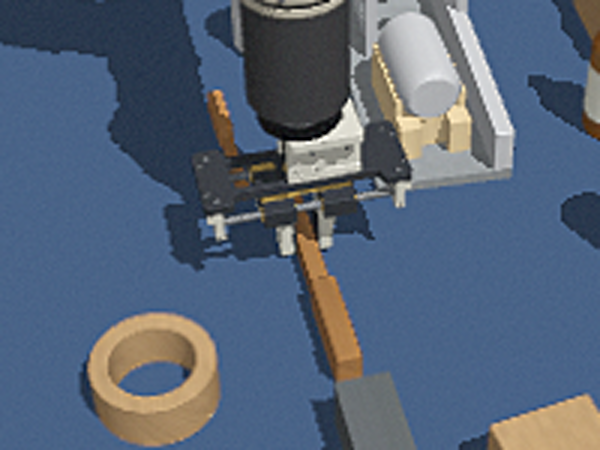

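The stick is out, with its handle clear of the sleeve mouth. There's some bench preload, so I'll ease up slightly, open, then lift.

Request:
{"op": "drive_tool", "data": {"deltas": [[0, 0, 0.1, 0, 0, 0], [0, 0, 0.1, 0, 0, 0], [0, 0, 0.1, 0, 0, 0], [0, 0, 0.1, 0, 0, 0], [0, 0, 0.1, 0, 0, 0], [0, 0, 0.1, 0, 0, 0], [0, 0, 0.1, 0, 0, 0], [0, 0, 0.1, 0, 0, 0]], "claw": 0.6}}

```text
time_s: 5.95
tcp_pos: [0.4491, -0.1492, 0.0055]
eef_rot: [-90.0, 0.0, 95.8]
contact_force: [-0.5, 0.1, 0.5]
gripper_width: 0.0522
```

Request:
{"op": "drive_tool", "data": {"deltas": [[0, 0, 3, 0, 0, 0], [0, 0, 6, 0, 0, 0], [0, 0, 9.5, 0, 0, 0], [0, 0, 13, 0, 0, 0], [0, -1.5, 16, 0, 0, 0], [0, -4, 17, 0, 0, 0], [0, -7, 17, 0, 0, 0], [0, -10, 17, 0, 0, 0]]}}

```text
time_s: 6.62
tcp_pos: [0.4497, -0.25, 0.1772]
eef_rot: [-90.2, 0.0, 95.9]
contact_force: [0.7, -0.1, 0.2]
gripper_width: 0.0526
```

```bash
python3 - <<'E'
from h import *
s=r.get_state(); print(s['tcp_pos'],s['eef_rot'],s['contact_force'],s['time_s'],s['joints'])
snap('wrist','w2');snap('side','d5')
E
```

```text
[ 0.44972117 -0.2499625   0.17718748] [-9.01871610e+01  4.20508062e-02  9.58708635e+01] [ 0.72510186 -0.0649385   0.19633022] 6.6167 [-7.18020516e+00  7.59083862e+00 -2.35715938e+01 -1.52247856e-03
 -5.86457452e+01  1.30519274e+01]
```

View pics/w2.png

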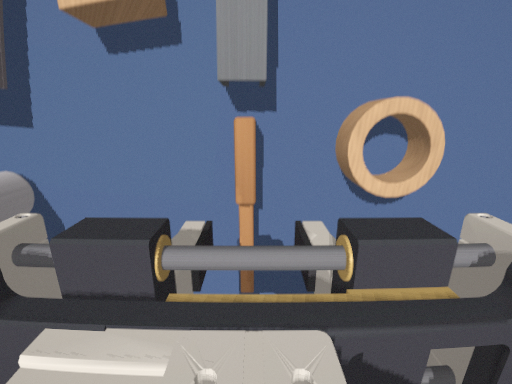

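View pics/d5.png

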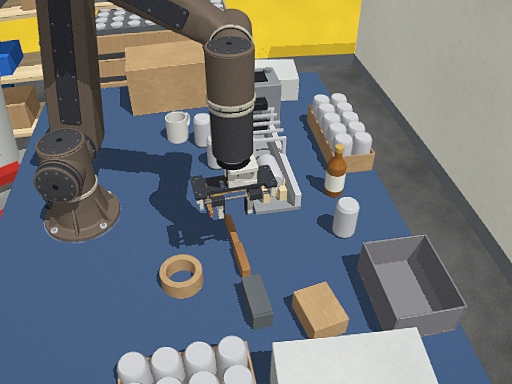

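The stick lies flat, fully out of the sleeve: handle at wrist (236-257, 118-203), with the sleeve mouth at row 82.

```bash
python3 - <<'E'
from h import *
s=dict(tcp_pos=np.array([0.44972117,-0.2499625,0.17718748]),eef_rot=np.array([-90.187,.042,95.8708]))
C=cam('wrist',s)
for p in [(235.5,118),(257,119),(236,203),(256.5,203.5)]: print(onz(C,p,.04)[0].round(4)[:2])
im=cv2.imread('pics/w2.png'); crop(im,210,60,300,300,2.5,'w2c')
E
```

```text
[ 0.4753 -0.3207]
[ 0.4522 -0.322 ]
[ 0.4666 -0.2255]
[ 0.4428 -0.2274]
```

View pics/w2c.png

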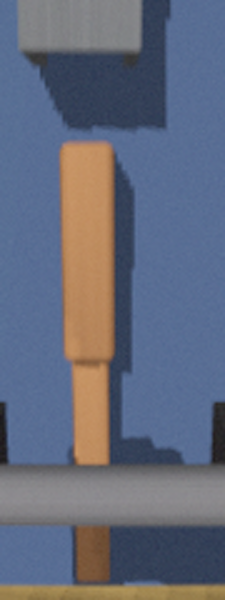

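Request:
{"op": "drive_tool", "data": {"deltas": [[1.0, -2.4, -3.5, 0, 0, 0], [1.0, -2.4, -7, 0, 0, 0], [1.0, -2.4, -10.5, 0, 0, 0], [1.0, -2.4, -13.5, 0, 0, 0], [1.0, -2.4, -16, 0, 0, 0], [1.0, -2.4, -17.1, 0, 0, 0], [1.0, -2.4, -17.1, 0, 0, 0], [1.0, -2.4, -17.1, 0, 0, 0]]}}

```text
time_s: 7.38
tcp_pos: [0.4586, -0.2727, 0.0038]
eef_rot: [-89.9, -0.0, 95.8]
contact_force: [-0.0, 0.1, 0.7]
gripper_width: 0.0523
```

Request:
{"op": "drive_tool", "data": {"deltas": [[0, 0, 0, 0, 0, 0], [0, 0, 0, 0, 0, 0], [0, 0, 0, 0, 0, 0], [0, 0, 0, 0, 0, 0], [0, 0, 0, 0, 0, 0], [0, 0, 0, 0, 0, 0], [0, 0, 0, 0, 0, 0], [0, 0, 0, 0, 0, 0]], "claw": 0, "squeeze": 60}}

```text
time_s: 8.05
tcp_pos: [0.4597, -0.2732, 0.0051]
eef_rot: [-90.1, 0.0, 95.8]
contact_force: [-0.6, 1.9, 5.8]
gripper_width: 0.0239
```

```bash
python3 - <<'E'
from h import *
im=cv2.imread('pics/side0.png'); crop(im,245,145,310,215,9,'z1')
im=cv2.imread('pics/scene0.png'); crop(im,240,175,330,235,8,'z2')
E
```

```text
(no output)
```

View pics/z1.png

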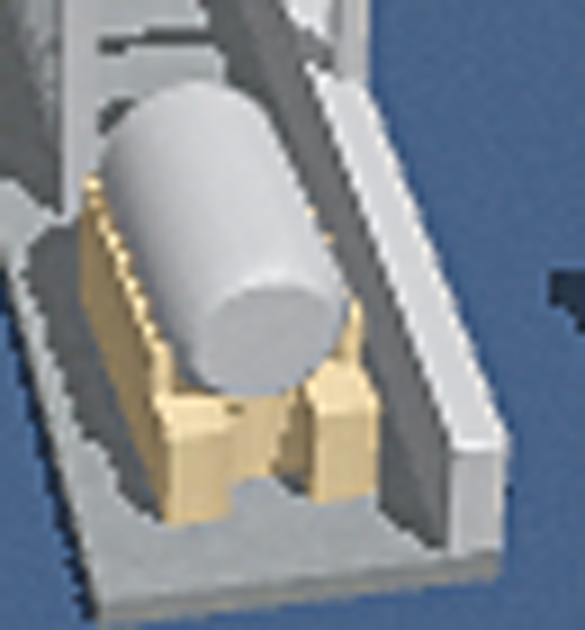

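View pics/z2.png

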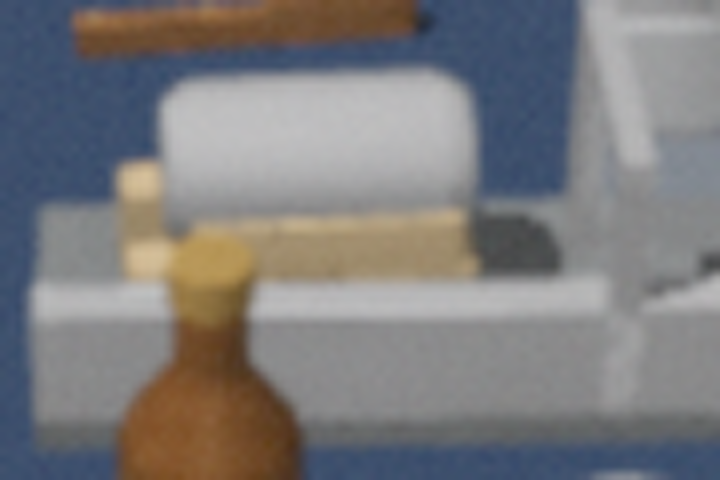

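```bash
cat > fit.py <<'E'
from h import *
from scipy.optimize import least_squares
Cs={n:cam(n) for n in['scene','side']}
def w(p,m):
    c,s=np.cos(p[2]),np.sin(p[2]); m=np.array(m)/1e3
    return np.array([p[0]+c*m[0]-s*m[1],p[1]+s*m[0]+c*m[1],m[2]])
def fit(P,p0,zoff=0):
    f=lambda p:np.concatenate([proj(Cs[n],w(p,(m[0],m[1],m[2]+zoff)))[0]-px for n,m,px in P])
    q=least_squares(f,p0,loss='soft_l1'); print(q.x[:2].round(4),np.degrees(q.x[2]).round(2));print(f(q.x).reshape(-1,2).round(1).tolist()); return q.x
S=lambda u,v,s,ox,oy:((u+.5)/s-.5+ox,(v+.5)/s-.5+oy)
E
python3 - <<'E'
from fit import *
a=lambda u,v:S(u,v,9,245,145); b=lambda u,v:S(u,v,8,240,175)
st=[('side',(-120,-210,12),a(97,603)),('side',(20,-210,12),a(500,553)),('side',(20,-210,62),a(505,437)),('side',(0,-210,62),a(450,450)),('side',(0,-210,12),a(448,548)),
('scene',(20,-210,62),b(35,312)),('scene',(20,-210,0),b(38,445)),('scene',(-120,-210,12),b(40,207)),('scene',(20,205,62),(383,210))]
p=fit(st,[.64,.13,0])
sl=[('side',(-37,-65,0),a(168,522)),('side',(37,-65,0),a(377,493)),('side',(37,-65,40),a(378,400)),('side',(-37,65,0),a(85,300)),
('scene',(37,-65,40),b(122,278)),('scene',(37,65,40),b(480,255)),('scene',(-37,-65,40),b(118,165))]
q=fit(sl,[.59,.03,0],12)
c,s=np.cos(p[2]),np.sin(p[2]); d=q[:2]-p[:2]; print('sled in station',(c*d[0]+s*d[1]).round(4),(-s*d[0]+c*d[1]).round(4),np.degrees(q[2]-p[2]))
# overlays
for n in Cs:
    im=cv2.resize(cv2.imread(f'pics/{n}0.png'),None,fx=4,fy=4,interpolation=cv2.INTER_CUBIC)
    def L(pp,A,B,col,z=0):
        A=np.array(A,float);B=np.array(B,float);A[2]+=z;B[2]+=z
        u=((proj(Cs[n],np.array([w(pp,A),w(pp,B)]))+.5)*4-.5).round().astype(int); cv2.line(im,tuple(map(int,u[0])),tuple(map(int,u[1])),col,1)
    for x0,x1,y0,y1,z in [(-120,20,-210,240,12),(0,20,-210,205,62),(-90,-82,0,205,117)]:
        for A,B in [((x0,y0,z),(x1,y0,z)),((x0,y1,z),(x1,y1,z)),((x0,y0,z),(x0,y1,z)),((x1,y0,z),(x1,y1,z))]: L(p,A,B,(0,0,255))
    for z in (0,40):
        for A,B in [((-37,-65,z),(37,-65,z)),((-37,65,z),(37,65,z)),((-37,-65,z),(-37,65,z)),((37,-65,z),(37,65,z))]: L(q,A,B,(0,200,0),12)
    x0,y0=(230,150) if n=='scene' else (200,90)
    cv2.imwrite(f'pics/ov_{n}.png',im[y0*4:y0*4+ (400 if n=='scene' else 520),x0*4:x0*4+720])
E
```

```text
[0.6409 0.1329] 2.53
[[0.2, 0.2], [-0.1, -0.5], [0.5, 0.1], [0.2, -0.4], [-0.5, 1.0], [-0.2, -0.1], [-0.1, -0.2], [-0.6, -0.8], [2.8, -0.1]]
[0.5925 0.0205] 4.54
[[0.2, 0.5], [-0.1, 0.0], [0.5, 0.6], [-0.4, -0.5], [1.1, -0.4], [-0.4, 0.5], [0.1, -0.4]]
sled in station -0.0533 -0.1101 2.0124550523838383
```

View pics/ov_scene.png

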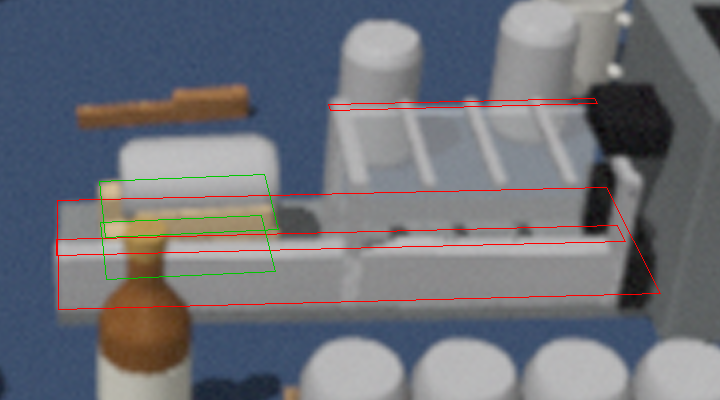

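View pics/ov_side.png

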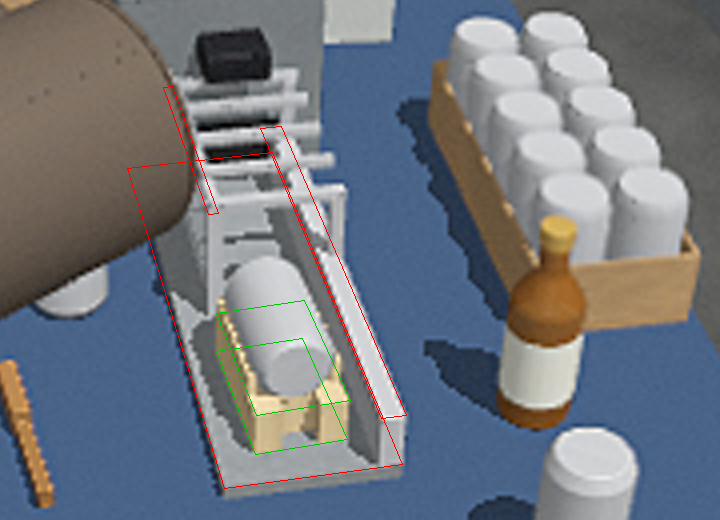

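Request:
{"op": "drive_tool", "data": {"deltas": [[0, 0, 3, 0, 0, 0], [0, 1, 6, 0, 0, -0.1], [-1, 3, 9, 0, 0, -0.2], [-2, 5.5, 11, 0, 0, -0.3], [-3, 8, 12, 0, 0, -0.42], [-4, 10.5, 12, 0, 0, -0.54], [-5, 13, 12, 0, 0, -0.66], [-5.8, 15.5, 12, 0, 0, -0.77]]}}

```text
time_s: 8.72
tcp_pos: [0.3996, -0.1172, 0.1244]
eef_rot: [-90.0, -0.0, 51.3]
contact_force: [0.1, 0.7, -0.5]
gripper_width: 0.0232
```

Request:
{"op": "drive_tool", "data": {"deltas": [[0, 1.7, 0, 0, 0, -0.113], [0, 1.7, -2.5, 0, 0, -0.113], [0, 1.7, -5, 0, 0, -0.113], [0, 1.7, -7.5, 0, 0, -0.113], [0, 1.7, -9, 0, 0, -0.113], [0, 1.7, -9.8, 0, 0, -0.113], [0, 1.7, -9.8, 0, 0, -0.113], [0, 1.7, -9.8, 0, 0, -0.113]]}}

```text
time_s: 9.38
tcp_pos: [0.401, -0.1012, 0.0266]
eef_rot: [-90.0, 0.1, 45.2]
contact_force: [-0.5, 0.9, -1.3]
gripper_width: 0.0236
```

```bash
python3 - <<'E'
from h import *
s=r.get_state(); print(s['tcp_pos'],s['eef_rot'],s['contact_force'],s['time_s'],s['joints'],s['gripper_width'])
im,_=snap('side','d6'); crop(im,190,130,320,230,6,'d6c'); im,_=snap('scene','s6'); crop(im,200,150,340,250,5,'s6c')
E
```

```text
[ 0.40097907 -0.10118002  0.02661778] [-8.99720384e+01  5.68330114e-02  4.51956136e+01] [-0.49207483  0.86302191 -1.26636565] 9.3833 [ 1.34763986e+01  1.04906586e+01 -4.58119949e+01  1.09681877e-02
 -3.37603922e+01 -5.82899208e+01] 0.0235616289732234
```

View pics/d6c.png

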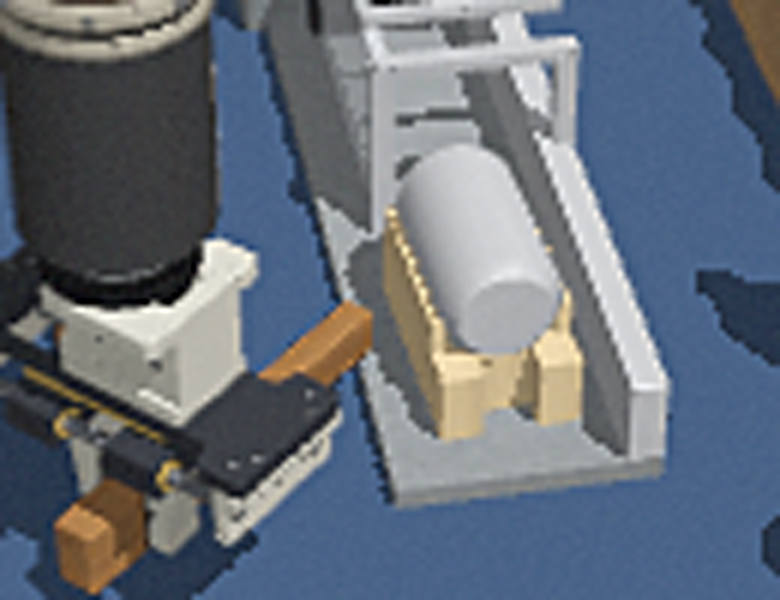

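View pics/s6c.png

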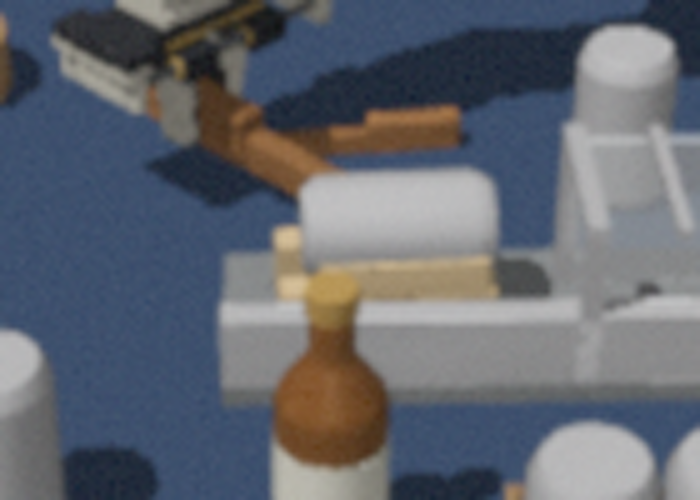

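The stick is held straight, with its tip about 2 cm short of the sled's side (side crop (372,318)), aimed at mid-length of the sled. Now I'll push towards the fence.

Request:
{"op": "drive_tool", "data": {"deltas": [[0.5, 0, 0, 0, 0, 0], [1.0, 0, 0, 0, 0, 0], [1.4, 0.05, 0, 0, 0, 0], [1.8, 0.1, 0, 0, 0, 0], [2.1, 0.1, 0, 0, 0, 0], [2.4, 0.1, 0, 0, 0, 0], [2.7, 0.1, 0, 0, 0, 0], [3.0, 0.15, 0, 0, 0, 0]]}}

```text
time_s: 10.15
tcp_pos: [0.4306, -0.0997, 0.0263]
eef_rot: [-90.0, 0.1, 45.2]
contact_force: [-3.6, 0.1, 0.6]
gripper_width: 0.0232
```

Request:
{"op": "drive_tool", "data": {"deltas": [[0.1, 0, 0, 0, 0, 0], [0.2, 0, 0, 0, 0, 0], [0.3, 0, 0, 0, 0, 0], [0.4, 0, 0, 0, 0, 0], [0.5, 0, 0, 0, 0, 0], [0.6, 0, 0, 0, 0, 0], [0.7, 0.05, 0, 0, 0, 0], [0.8, 0.05, 0, 0, 0, 0]]}}

```text
time_s: 10.82
tcp_pos: [0.4388, -0.0991, 0.0265]
eef_rot: [-90.0, 0.0, 45.2]
contact_force: [-5.5, 1.0, -0.4]
gripper_width: 0.0238
```

```bash
python3 - <<'E'
from h import *
s=r.get_state(); print(s['tcp_pos'],s['eef_rot'],s['contact_force'],s['moment'],s['time_s'],s['gripper_width'])
im,_=snap('side','d7'); crop(im,190,130,320,230,6,'d7c')
E
```

```text
[ 0.43875857 -0.09907162  0.02646728] [-8.99733972e+01  3.60734072e-02  4.52065342e+01] [-5.53240035  0.99661882 -0.4440095 ] [0.30845095 1.73451893 0.68439345] 10.8167 0.023785595707472722
```

View pics/d7c.png

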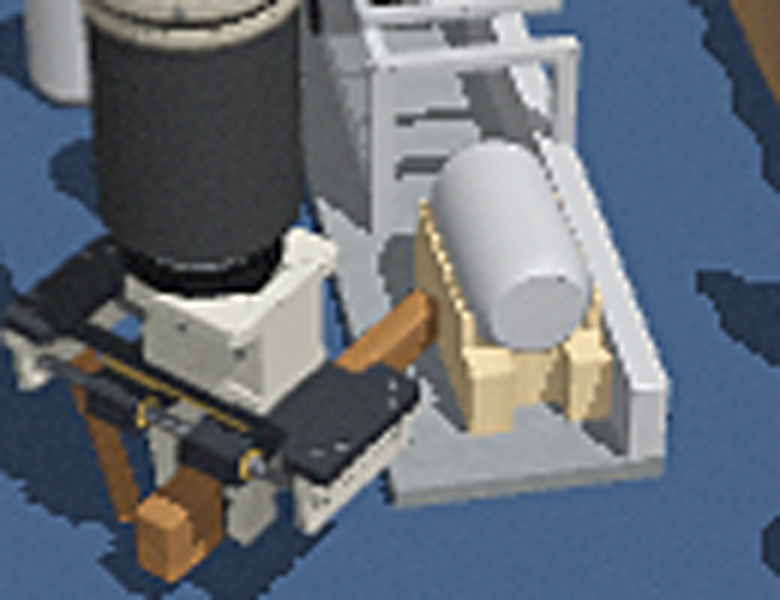

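Request:
{"op": "drive_tool", "data": {"deltas": [[0.1, 0, 0, 0, 0, 0], [0.2, 0, 0, 0, 0, 0], [0.3, 0, 0, 0, 0, 0], [0.35, 0, 0, 0, 0, 0], [0.4, 0, 0, 0, 0, 0], [0.4, 0, 0, 0, 0, 0], [0.4, 0, 0, 0, 0, 0], [0.4, 0, 0, 0, 0, 0]]}}

```text
time_s: 11.53
tcp_pos: [0.442, -0.099, 0.0263]
eef_rot: [-89.9, 0.1, 45.3]
contact_force: [-6.8, 2.2, 0.5]
gripper_width: 0.0237
```

```bash
python3 - <<'E'
from h import *
s=r.get_state(); print(s['tcp_pos'],s['eef_rot'],s['contact_force'],s['moment'],s['time_s'],s['gripper_width'])
im,_=snap('side','d8'); crop(im,190,130,320,230,6,'d8c')
im,_=snap('scene','s8'); crop(im,230,170,350,240,6,'s8c')
E
```

```text
[ 0.44196516 -0.09901445  0.02627366] [-8.99261786e+01  8.88641654e-02  4.52602413e+01] [-6.77315558  2.21994566  0.51021086] [1.16195021 2.46241008 1.24362826] 11.5333 0.023725017082246
```

View pics/d8c.png

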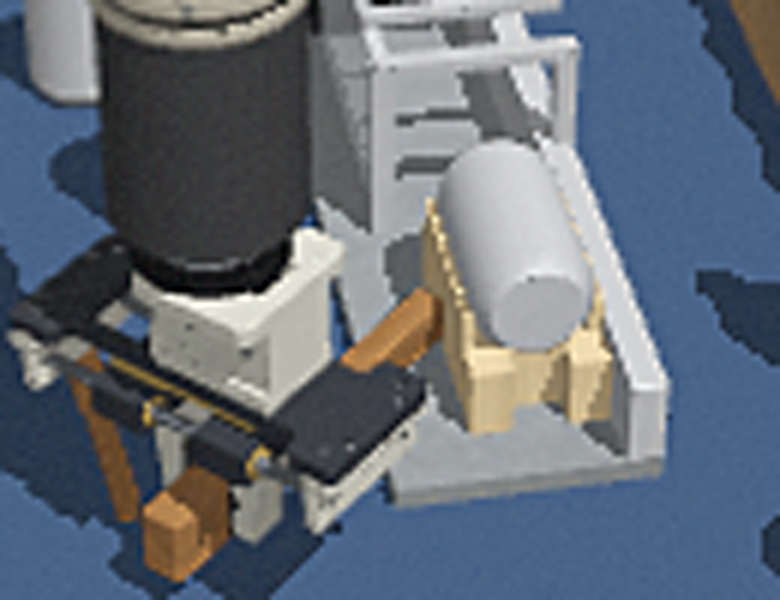

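View pics/s8c.png

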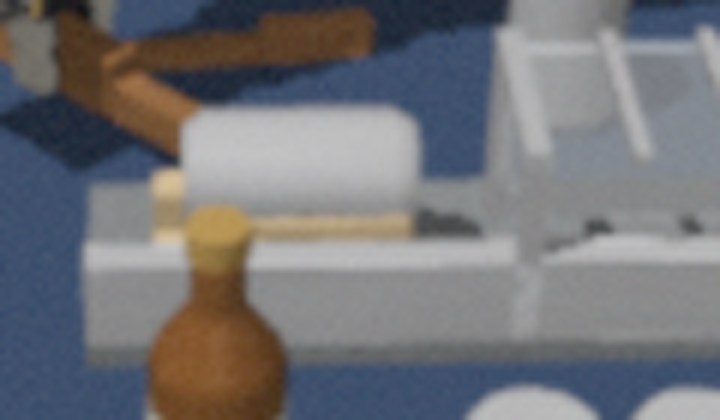

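Request:
{"op": "drive_tool", "data": {"deltas": [[0.1, 0, 0, 0, 0, 0], [0.2, 0, 0, 0, 0, 0], [0.3, 0, 0, 0, 0, 0], [0.3, 0, 0, 0, 0, 0], [0.4, 0, 0, 0, 0, 0], [0.4, 0, 0, 0, 0, 0], [0.4, 0, 0, 0, 0, 0], [0.4, 0, 0, 0, 0, 0]]}}

```text
time_s: 12.3
tcp_pos: [0.4432, -0.1, 0.0258]
eef_rot: [-89.8, 0.3, 45.2]
contact_force: [-11.7, -2.6, 4.2]
gripper_width: 0.0236
```

```bash
python3 - <<'E'
from h import *
s=r.get_state(); print(s['tcp_pos'],s['eef_rot'],s['contact_force'],s['moment'],s['time_s'],s['gripper_width'])
im,_=snap('side','d9'); crop(im,190,130,320,230,6,'d9c')
a=cv2.imread('pics/d8c.png');b=cv2.imread('pics/d9c.png'); cv2.imwrite('pics/dd.png',cv2.absdiff(a,b)*3)
E
```

```text
[ 0.44323571 -0.09998383  0.02576267] [-89.78015288   0.31272581  45.2088993 ] [-11.69632103  -2.59450875   4.2092921 ] [-0.41181923  4.12329597  1.22961742] 12.3 0.0236182884491394
```

View pics/d9c.png

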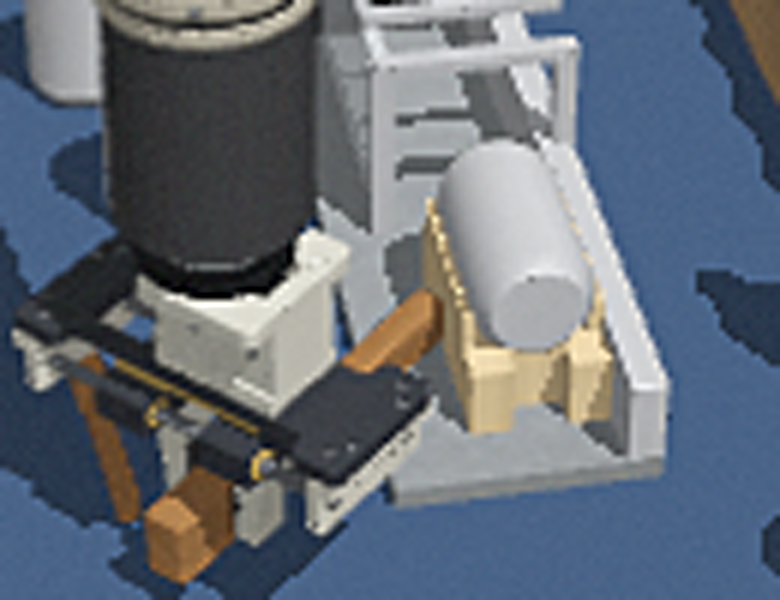

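View pics/dd.png

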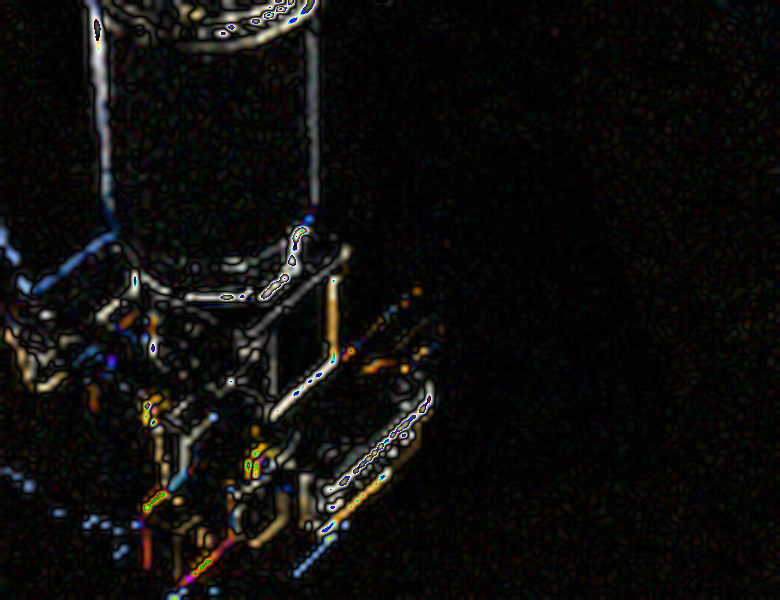

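```bash
python3 - <<'E'
from h import *
im=cv2.imread('pics/d9.png'); crop(im,250,145,310,210,10,'z3')
im=cv2.imread('pics/s8.png'); crop(im,240,180,330,225,8,'z4')
E
```

```text
(no output)
```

View pics/z3.png

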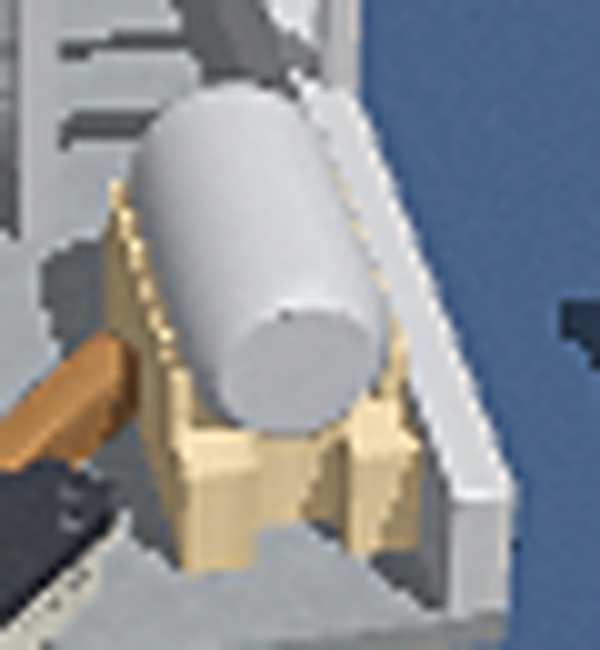

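View pics/z4.png

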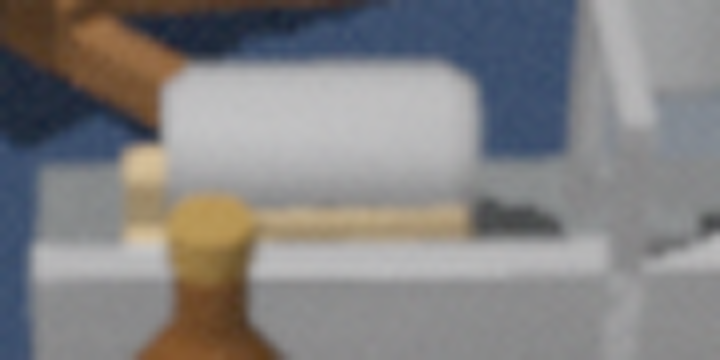

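```bash
python3 - <<'E'
from fit import *
a=lambda u,v:S(u,v,10,250,145); b=lambda u,v:S(u,v,8,240,180)
sl=[('side',(-37,-65,0),a(187,572)),('side',(37,-65,0),a(418,548)),('side',(37,-65,40),a(420,445)),('side',(-37,65,0),a(103,305)),
('scene',(37,-65,40),b(124,240)),('scene',(37,65,40),b(480,222)),('scene',(-37,-65,40),b(121,147))]
q=fit(sl,[.59,.03,0],12)
p=[.6409,.1329,np.radians(2.53)]
c,s=np.cos(p[2]),np.sin(p[2]); d=q[:2]-p[:2]; print('sled in station',(c*d[0]+s*d[1]).round(4),(-s*d[0]+c*d[1]).round(4),np.degrees(q[2]-p[2]))
E
```

```text
[0.6097 0.0212] 2.16
[[-0.3, 0.4], [-0.3, -0.3], [0.2, 0.3], [-0.4, 1.3], [0.4, 2.3], [-0.2, 3.6], [0.3, -0.5]]
sled in station -0.0361 -0.1102 -0.3724931501093153
```

Request:
{"op": "drive_tool", "data": {"deltas": [[-1.5, 0, 0, 0, 0, 0], [-3, -1, 0, 0, 0, 0], [-3, -4, 1.5, 0, 0, 0], [-3, -7.5, 4, 0, 0, 0.08], [-1, -10.5, 6, 0, 0, 0.18], [3, -14, 7.5, 0, 0, 0.28], [7, -17, 7.5, 0, 0, 0.38], [10.5, -19, 7.5, 0, 0, 0.48]]}}

```text
time_s: 13.02
tcp_pos: [0.5379, -0.2806, 0.1035]
eef_rot: [-90.4, -0.0, 72.9]
contact_force: [0.2, 0.1, -0.6]
gripper_width: 0.0237
```

Request:
{"op": "drive_tool", "data": {"deltas": [[2, 0, 0, 0, 0, 0.084], [3.7, 0, 0, 0, 0, 0.168], [3.7, 0, -2.5, 0, 0, 0.168], [3.7, 0, -5, 0, 0, 0.168], [3.7, 0, -7, 0, 0, 0.168], [3.7, 0, -8, 0, 0, 0.168], [3.7, 0, -8, 0, 0, 0.168], [3.7, 0, -8, 0, 0, 0.168]]}}

```text
time_s: 13.68
tcp_pos: [0.5725, -0.2782, 0.0214]
eef_rot: [-90.0, 0.0, 82.3]
contact_force: [-0.4, -0.4, -1.3]
gripper_width: 0.0237
```

```bash
python3 - <<'E'
from h import *
s=r.get_state(); print(s['tcp_pos'],s['eef_rot'],s['contact_force'],s['moment'],s['time_s'],s['gripper_width'])
im,_=snap('side','d10'); crop(im,230,145,330,245,6,'d10c')
im,_=snap('scene','s10'); crop(im,150,160,330,260,4,'s10c')
E
```

```text
[ 0.57250935 -0.27822491  0.02140964] [-9.00346780e+01  2.09073431e-02  8.23295597e+01] [-0.35348173 -0.40669034 -1.30302084] [-0.07595077  0.08366822  0.02067399] 13.6833 0.02369410773807662
```

View pics/d10c.png

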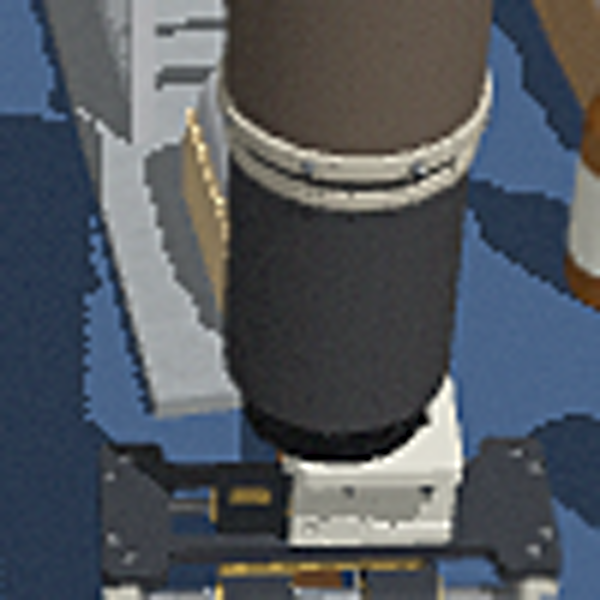

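View pics/s10c.png

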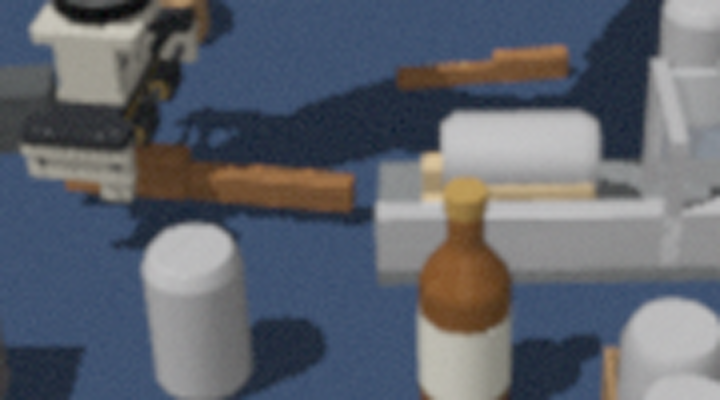

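```bash
python3 - <<'E'
from h import *
C=cam('scene')
a=np.radians(-7.7); d=np.array([-np.sin(a),np.cos(a)]); n=np.array([d[1],-d[0]])
g=np.array([.5725,-.2782])
for s,z in [(1,.016),(1,.042),(-1,.042)]:
    t=g+.18*d+n*.009*s; p=proj(C,[*t,z])[0]; print(t.round(4),z,p.round(1),((p-[150,160])*4).round())
E
```

```text
[ 0.6055 -0.101 ] 0.016 [236.9 212.6] [347. 210.]
[ 0.6055 -0.101 ] 0.042 [236.6 205.8] [346. 183.]
[ 0.5877 -0.0986] 0.042 [237.7 202.4] [351. 170.]
```

Request:
{"op": "drive_tool", "data": {"deltas": [[0.6, 0.5, 0, 0, 0, 0], [1.2, 1.0, 0, 0, 0, 0], [1.6, 1.5, 0, 0, 0, 0], [1.95, 2.0, 0, 0, 0, 0], [1.95, 2.5, 0, 0, 0, 0], [1.95, 2.8, 0, 0, 0, 0], [1.95, 2.8, 0, 0, 0, 0], [1.95, 2.8, 0, 0, 0, 0]]}}

```text
time_s: 14.45
tcp_pos: [0.5911, -0.2496, 0.0211]
eef_rot: [-90.0, -0.0, 82.3]
contact_force: [0.6, 0.7, -1.4]
gripper_width: 0.0239
```

```bash
python3 - <<'E'
from h import *
s=r.get_state(); print(s['tcp_pos'],s['eef_rot'],s['contact_force'],s['time_s'])
im,_=snap('scene','s11'); crop(im,210,175,310,235,8,'s11c')
im,_=snap('side','d11'); crop(im,230,145,330,245,6,'d11c')
E
```

```text
[ 0.59107749 -0.24963908  0.0211077 ] [-8.99853629e+01 -6.00155270e-04  8.23491945e+01] [ 0.60431463  0.65890752 -1.44913238] 14.45
```

View pics/s11c.png

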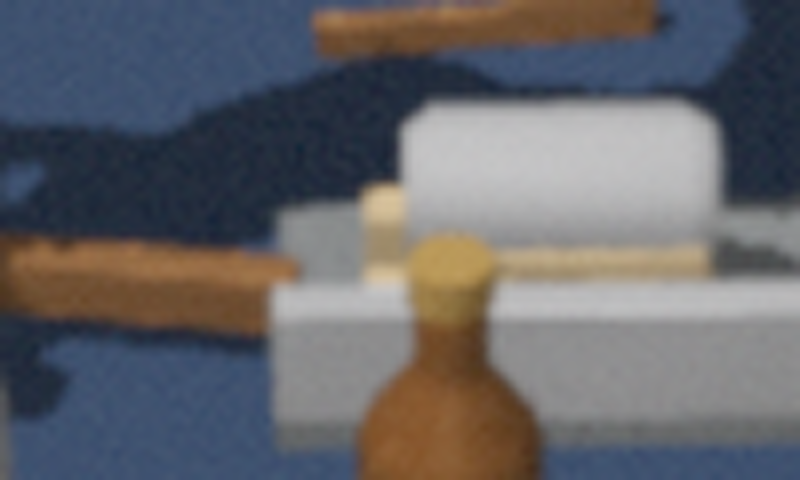

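View pics/d11c.png

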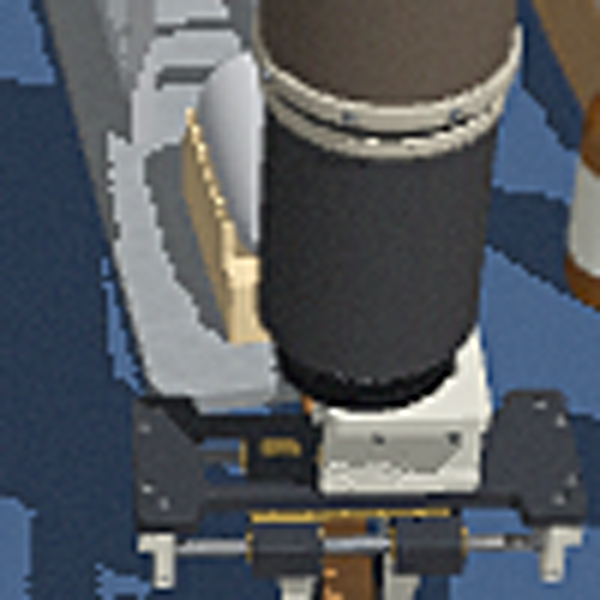

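```bash
python3 - <<'E'
from h import *
C=cam('scene'); px=lambda u,v:((u+.5)/8-.5+210,(v+.5)/8-.5+175)
print('tip far top corner',onz(C,px(298,260),.0425)[0].round(4))
for v in (185,222,262,282): print(v,onz(C,px(364,v),.052)[0].round(4))
a=np.radians(-7.7); d=np.array([-np.sin(a),np.cos(a)]); n=np.array([d[1],-d[0]])
t=np.array([.5911,-.2496])+.18*d; print('tip pred',t,'far corner',t-n*.009)
E
```

```text
tip far top corner [ 0.6125 -0.0694  0.0425]
185 [ 0.5763 -0.0448  0.052 ]
222 [ 0.6009 -0.0444  0.052 ]
262 [ 0.6266 -0.044   0.052 ]
282 [ 0.6391 -0.0438  0.052 ]
tip pred [ 0.61521751 -0.07122302] far corner [ 0.60629866 -0.07001715]
```

```bash
python3 - <<'E'
from h import *
im=cv2.imread('pics/s10.png'); crop(im,180,185,250,225,11,'z5')
im=cv2.imread('pics/s11.png'); crop(im,190,185,260,225,11,'z6')
E
```

```text
(no output)
```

View pics/z5.png

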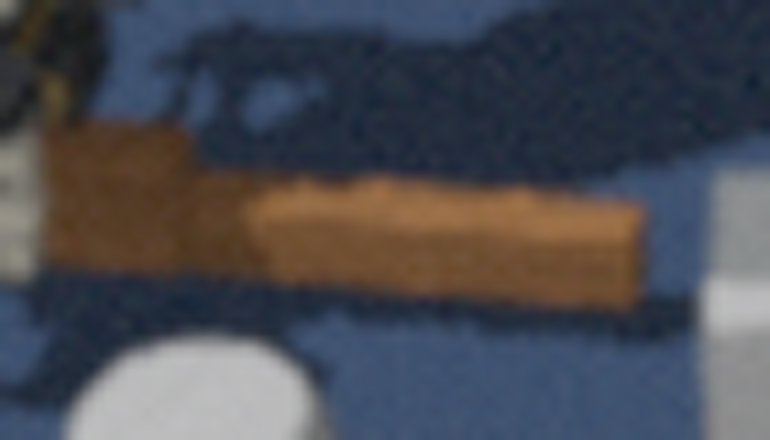

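View pics/z6.png

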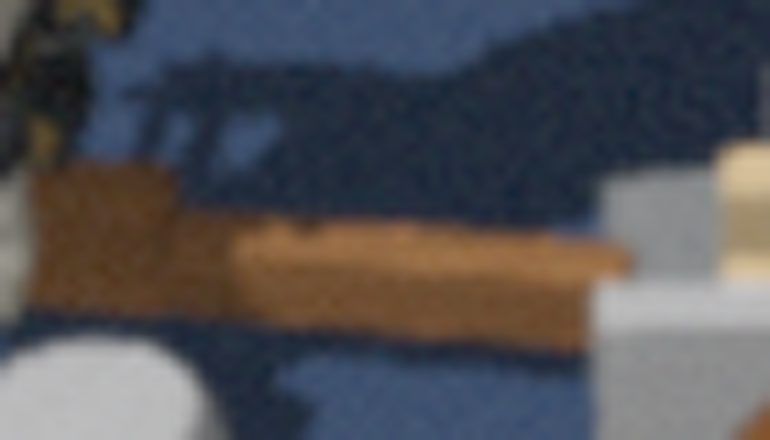

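```bash
python3 - <<'E'
from h import *
C=cam('scene'); px=lambda u,v:((u+.5)/11-.5+180,(v+.5)/11-.5+185)
print('pred tip', (np.array([.5725,-.2782])+.18*np.array([.134,.991])))
for nm,u,v,z in [('far top tip',645,203,.0423),('near top tip',642,238,.0423),('near bot tip',635,308,.0163),('far top mid',300,178,.0423),('near top 300',300,222,.0423),('near bot 265',265,280,.0163)]:
    print(nm,onz(C,px(u,v),z)[0].round(4))
E
```

```text
pred tip [ 0.59662 -0.09982]
far top tip [ 0.5912 -0.0968  0.0423]
near top tip [ 0.6078 -0.0968  0.0423]
near bot tip [ 0.6057 -0.0998  0.0163]
far top mid [ 0.5794 -0.1953  0.0423]
near top 300 [ 0.6005 -0.1929  0.0423]
near bot 265 [ 0.5929 -0.2057  0.0163]
```

Request:
{"op": "drive_tool", "data": {"deltas": [[-0.2, 0.5, 0, 0, 0, 0], [-0.2, 1.0, 0, 0, 0, 0], [-0.2, 1.5, 0, 0, 0, 0], [-0.2, 2.0, 0, 0, 0, 0], [-0.25, 2.5, 0, 0, 0, 0], [-0.25, 3.0, 0, 0, 0, 0], [-0.3, 3.5, 0, 0, 0, 0], [-0.3, 3.5, 0, 0, 0, 0]]}}

```text
time_s: 15.22
tcp_pos: [0.5883, -0.2139, 0.0212]
eef_rot: [-90.0, -0.0, 82.4]
contact_force: [0.8, -0.2, -1.7]
gripper_width: 0.0235
```

```bash
python3 - <<'E'
from h import *
s=r.get_state(); print(s['tcp_pos'],s['eef_rot'],s['contact_force'],s['moment'],s['time_s'])
im,_=snap('scene','s12'); crop(im,210,175,310,235,8,'s12c')
E
```

```text
[ 0.58825575 -0.21393675  0.02115506] [-8.99979497e+01 -6.65678102e-03  8.23678261e+01] [ 0.83690465 -0.19409816 -1.68966634] [-0.0686246   0.22264792  0.05829798] 15.2167
```

View pics/s12c.png

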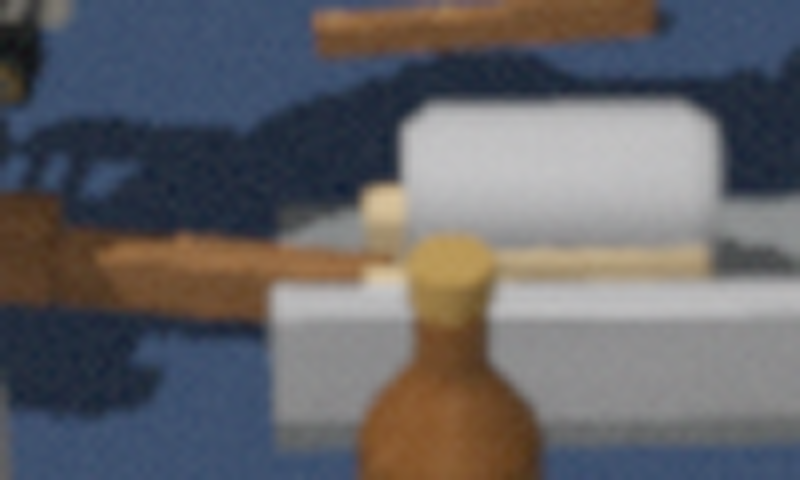

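Request:
{"op": "drive_tool", "data": {"deltas": [[0.05, 0.2, 0, 0, 0, 0], [0.1, 0.3, 0, 0, 0, 0], [0.15, 0.4, 0, 0, 0, 0], [0.2, 0.5, 0, 0, 0, 0], [0.25, 0.5, 0, 0, 0, 0], [0.3, 0.5, 0, 0, 0, 0], [0.35, 0.5, 0, 0, 0, 0], [0.35, 0.5, 0, 0, 0, 0]]}}

```text
time_s: 15.93
tcp_pos: [0.5919, -0.21, 0.0211]
eef_rot: [-90.0, 0.0, 82.3]
contact_force: [0.6, -0.2, -2.3]
gripper_width: 0.0236
```

Request:
{"op": "drive_tool", "data": {"deltas": [[0.05, 0, 0, 0, 0, 0], [0.1, 0.1, 0, 0, 0, 0], [0.15, 0.2, 0, 0, 0, 0], [0.2, 0.3, 0, 0, 0, 0], [0.25, 0.4, 0, 0, 0, 0], [0.3, 0.5, 0, 0, 0, 0], [0.3, 0.5, 0, 0, 0, 0], [0.3, 0.5, 0, 0, 0, 0]]}}

```text
time_s: 16.6
tcp_pos: [0.5945, -0.2051, 0.021]
eef_rot: [-90.0, 0.0, 82.3]
contact_force: [-1.4, -2.6, -1.1]
gripper_width: 0.0237
```

```bash
python3 - <<'E'
from h import *
s=r.get_state(); print(s['tcp_pos'],s['eef_rot'],s['contact_force'],s['moment'],s['time_s'])
im,_=snap('scene','s13'); crop(im,210,175,310,235,8,'s13c')
E
```

```text
[ 0.59451006 -0.20514226  0.02101022] [-8.99740652e+01  1.39918991e-02  8.23236901e+01] [-1.35169556 -2.59967392 -1.14563873] [-1.47254455  0.61133652  0.1549129 ] 16.6
```

View pics/s13c.png

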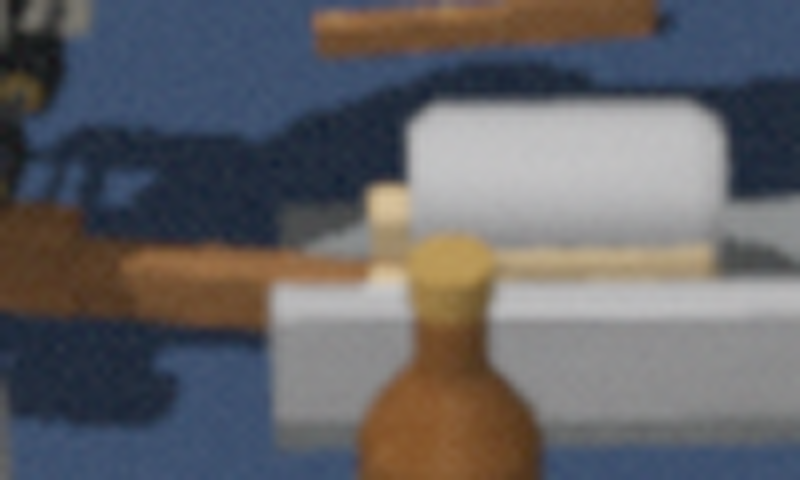

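The tip is in the pocket: contact came at the predicted pocket depth and the sled has begun to move. The lateral load is about 2 N, so I'll feed along the fence direction and keep checking the force.

Request:
{"op": "drive_tool", "data": {"deltas": [[0.05, 0.3, 0, 0, 0, 0], [0.08, 0.7, 0, 0, 0, 0], [0.06, 1.2, 0, 0, 0, 0], [0.04, 1.7, 0, 0, 0, 0], [0.02, 2.2, 0, 0, 0, 0], [0.0, 2.7, 0, 0, 0, 0], [-0.02, 3.2, 0, 0, 0, 0], [-0.03, 3.4, 0, 0, 0, 0]]}}

```text
time_s: 17.32
tcp_pos: [0.5947, -0.17, 0.0212]
eef_rot: [-90.0, -0.0, 82.3]
contact_force: [-1.4, -3.6, -2.1]
gripper_width: 0.0236
```

```bash
python3 - <<'E'
from h import *
s=r.get_state(); print(s['tcp_pos'],s['eef_rot'],s['contact_force'],s['moment'],s['time_s'])
im,_=snap('scene','s14'); crop(im,210,165,350,240,5.7,'s14c')
im,_=snap('side','d14'); crop(im,210,110,330,230,5,'d14c')
E
```

```text
[ 0.59465484 -0.17001706  0.02116678] [-9.00211367e+01 -1.42615959e-02  8.23414942e+01] [-1.43672373 -3.57366056 -2.08022068] [-1.32981782  0.52428747  0.11969693] 17.3167
```

View pics/s14c.png

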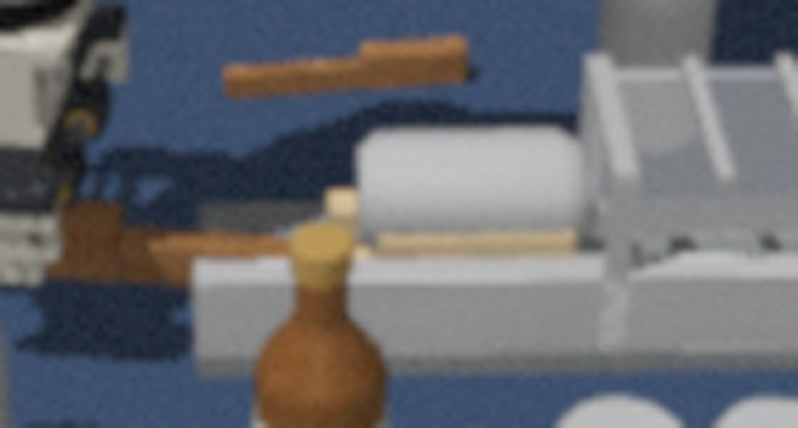

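View pics/d14c.png

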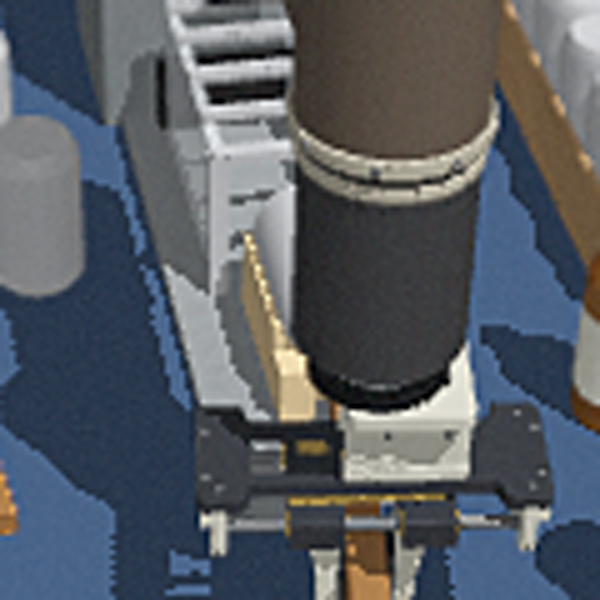

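Request:
{"op": "drive_tool", "data": {"deltas": [[0.06, 0.3, 0, 0, 0, 0], [0.06, 0.8, 0, 0, 0, 0], [0.04, 1.3, 0, 0, 0, 0], [0.02, 1.8, 0, 0, 0, 0], [0.0, 2.3, 0, 0, 0, 0], [-0.02, 2.8, 0, 0, 0, 0], [-0.04, 3.3, 0, 0, 0, 0], [-0.06, 3.8, 0, 0, 0, 0]]}}

```text
time_s: 18.08
tcp_pos: [0.5938, -0.1326, 0.0211]
eef_rot: [-90.0, 0.0, 82.3]
contact_force: [-1.6, -4.7, -1.6]
gripper_width: 0.0238
```

```bash
python3 - <<'E'
from h import *
s=r.get_state(); print(s['tcp_pos'],s['eef_rot'],s['contact_force'],s['moment'],s['time_s'])
im,_=snap('scene','s15'); crop(im,210,165,350,240,5.7,'s15c')
E
```

```text
[ 0.59381733 -0.13264577  0.02113258] [-8.99991687e+01  2.86999861e-03  8.23112748e+01] [-1.55461006 -4.73052831 -1.56711559] [-1.49889228  0.69851255  0.2854947 ] 18.0833
```

View pics/s15c.png

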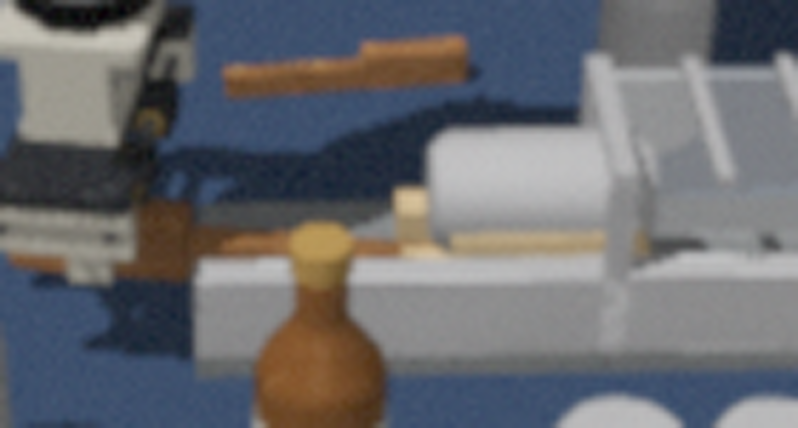

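Request:
{"op": "drive_tool", "data": {"deltas": [[0.02, 0.4, 0, 0, 0, 0], [0.02, 0.9, 0, 0, 0, 0], [0.0, 1.4, 0, 0, 0, 0], [-0.02, 1.9, 0, 0, 0, 0], [-0.04, 2.4, 0, 0, 0, 0], [-0.06, 2.9, 0, 0, 0, 0], [-0.08, 3.4, 0, 0, 0, 0], [-0.1, 3.9, 0, 0, 0, 0]]}}

```text
time_s: 18.8
tcp_pos: [0.5929, -0.0935, 0.0211]
eef_rot: [-90.0, -0.0, 82.3]
contact_force: [-1.2, -4.4, -0.9]
gripper_width: 0.0236
```

Request:
{"op": "drive_tool", "data": {"deltas": [[0.0, 0.5, 0, 0, 0, 0], [0.0, 1.0, 0, 0, 0, 0], [-0.02, 1.5, 0, 0, 0, 0], [-0.04, 2.0, 0, 0, 0, 0], [-0.06, 2.5, 0, 0, 0, 0], [-0.08, 3.0, 0, 0, 0, 0], [-0.1, 3.5, 0, 0, 0, 0], [-0.12, 4.0, 0, 0, 0, 0]]}}

```text
time_s: 19.47
tcp_pos: [0.5918, -0.0534, 0.0212]
eef_rot: [-90.0, -0.0, 82.3]
contact_force: [-0.0, -3.4, -0.7]
gripper_width: 0.0238
```

```bash
python3 - <<'E'
from h import *
s=r.get_state(); print(s['tcp_pos'],s['eef_rot'],s['contact_force'],s['moment'],s['time_s'])
im,_=snap('scene','s16'); crop(im,240,165,400,240,5,'s16c')
im,_=snap('side','d16'); crop(im,190,90,340,210,5,'d16c')
E
```

```text
[ 0.59176514 -0.0533627   0.0211587 ] [-9.00144496e+01 -8.59282588e-03  8.23199840e+01] [-0.03083058 -3.39212581 -0.70509319] [-1.29861646  0.50255968  0.1101023 ] 19.4667
```

View pics/s16c.png

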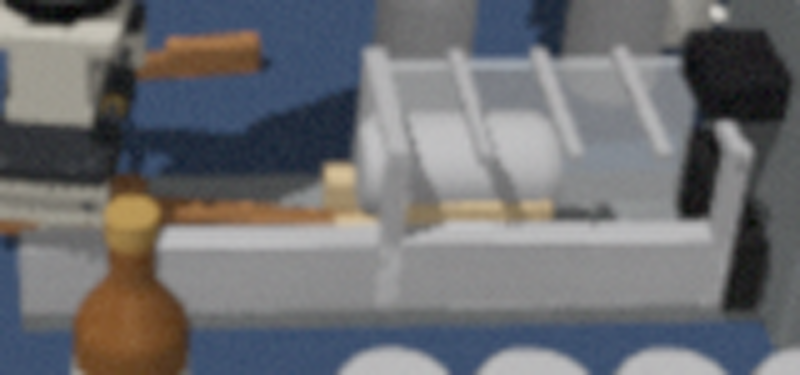

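View pics/d16c.png

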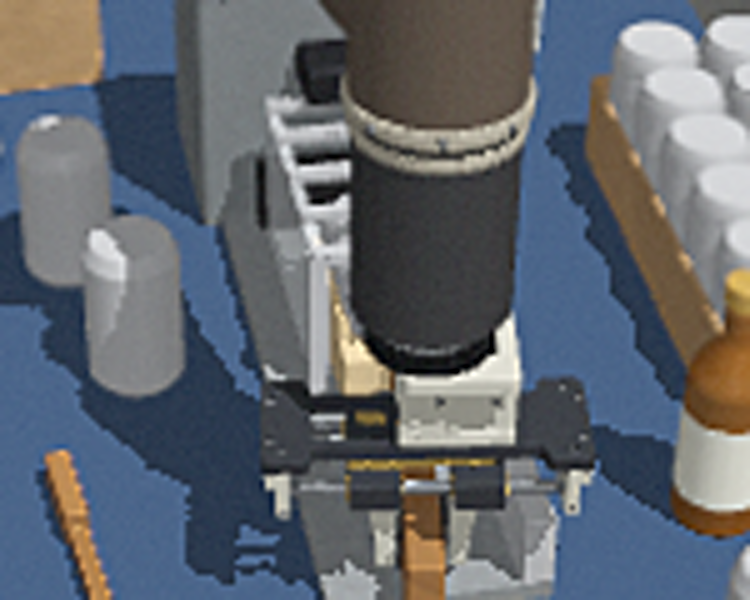

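Request:
{"op": "drive_tool", "data": {"deltas": [[0.1, 0.2, 0, 0, 0, 0], [0.18, 0.5, 0, 0, 0, 0], [0.18, 0.9, 0, 0, 0, 0], [0.17, 1.3, 0, 0, 0, 0], [0.16, 1.7, 0, 0, 0, 0], [0.15, 2.1, 0, 0, 0, 0], [0.14, 2.5, 0, 0, 0, 0], [0.13, 2.9, 0, 0, 0, 0]]}}

```text
time_s: 20.23
tcp_pos: [0.5919, -0.0257, 0.021]
eef_rot: [-89.9, 0.1, 82.3]
contact_force: [-2.9, -7.2, 0.3]
gripper_width: 0.0236
```

```bash
python3 - <<'E'
from h import *
s=r.get_state(); print(s['tcp_pos'],s['eef_rot'],s['contact_force'],s['moment'],s['time_s'])
im,_=snap('scene','s17'); crop(im,240,165,400,240,5,'s17c')
print(r.get_state()['contact_force'])
E
```

```text
[ 0.59191182 -0.0256909   0.02098525] [-8.98911400e+01  6.99946876e-02  8.23187060e+01] [-2.91653332 -7.2430126   0.3000203 ] [-1.92667108  1.34275595  0.5473995 ] 20.2333
[-4.58423789 -3.40721405  0.67348724]
```

View pics/s17c.png

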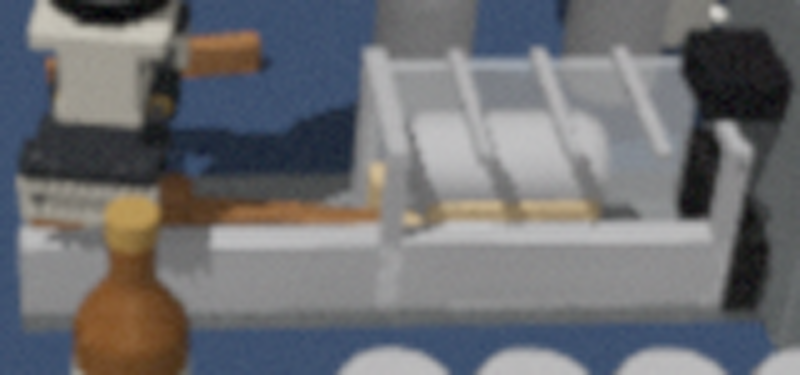

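Request:
{"op": "drive_tool", "data": {"deltas": [[0.0, 0.4, 0, 0, 0, 0], [-0.02, 0.9, 0, 0, 0, 0], [-0.03, 1.4, 0, 0, 0, 0], [-0.04, 1.9, 0, 0, 0, 0], [-0.06, 2.4, 0, 0, 0, 0], [-0.08, 2.9, 0, 0, 0, 0], [-0.1, 3.4, 0, 0, 0, 0], [-0.12, 3.8, 0, 0, 0, 0]]}}

```text
time_s: 20.95
tcp_pos: [0.5909, 0.0125, 0.021]
eef_rot: [-89.9, 0.1, 82.3]
contact_force: [-2.8, -5.2, 0.0]
gripper_width: 0.024
```

Request:
{"op": "drive_tool", "data": {"deltas": [[0.0, 0.3, 0, 0, 0, 0], [0.0, 0.6, 0, 0, 0, 0], [-0.02, 0.9, 0, 0, 0, 0], [-0.03, 1.1, 0, 0, 0, 0], [-0.04, 1.3, 0, 0, 0, 0], [-0.04, 1.5, 0, 0, 0, 0], [-0.04, 1.7, 0, 0, 0, 0], [-0.04, 1.9, 0, 0, 0, 0]]}}

```text
time_s: 21.62
tcp_pos: [0.5905, 0.0312, 0.0209]
eef_rot: [-89.9, 0.1, 82.3]
contact_force: [-2.6, -6.5, 0.4]
gripper_width: 0.0237
```

```bash
python3 - <<'E'
from h import *
s=r.get_state(); print(s['tcp_pos'],s['eef_rot'],s['contact_force'],s['moment'],s['time_s'])
im,_=snap('scene','s18'); crop(im,290,165,410,240,6.6,'s18c')
print(r.get_state()['contact_force'])
E
```

```text
[0.59048644 0.03124842 0.02094878] [-8.99045774e+01  6.71855220e-02  8.23146384e+01] [-2.64013368 -6.49762002  0.35263891] [-1.87754708  1.26564613  0.4951375 ] 21.6167
[-3.32105079 -5.60981568  0.35496508]
```

View pics/s18c.png

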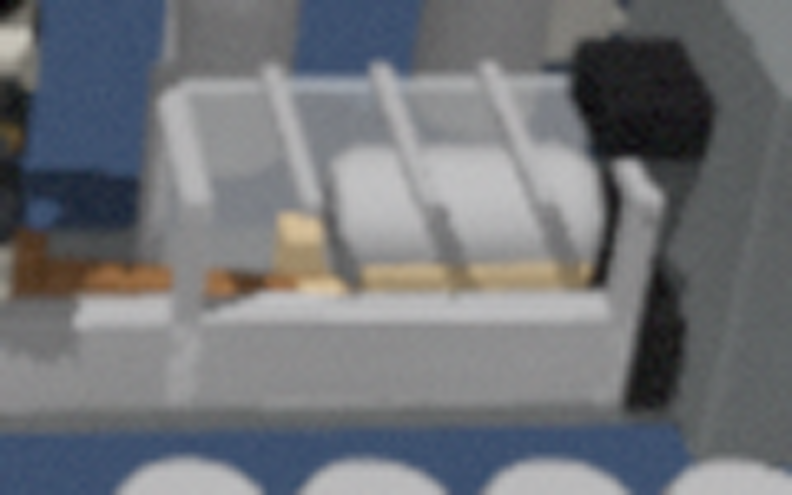

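Request:
{"op": "drive_tool", "data": {"deltas": [[0.0, 0.1, 0, 0, 0, 0], [0.0, 0.2, 0, 0, 0, 0], [0.0, 0.3, 0, 0, 0, 0], [-0.01, 0.4, 0, 0, 0, 0], [-0.01, 0.5, 0, 0, 0, 0], [-0.02, 0.6, 0, 0, 0, 0], [-0.02, 0.7, 0, 0, 0, 0], [-0.02, 0.8, 0, 0, 0, 0]]}}

```text
time_s: 22.33
tcp_pos: [0.5902, 0.0392, 0.0209]
eef_rot: [-89.9, 0.1, 82.3]
contact_force: [-3.1, -6.7, 0.0]
gripper_width: 0.0236
```

Request:
{"op": "drive_tool", "data": {"deltas": [[0.0, 0.1, 0, 0, 0, 0], [0.0, 0.2, 0, 0, 0, 0], [0.0, 0.3, 0, 0, 0, 0], [-0.01, 0.4, 0, 0, 0, 0], [-0.01, 0.5, 0, 0, 0, 0], [-0.02, 0.6, 0, 0, 0, 0], [-0.02, 0.7, 0, 0, 0, 0], [-0.02, 0.8, 0, 0, 0, 0]]}}

```text
time_s: 23.0
tcp_pos: [0.5886, 0.0436, 0.0209]
eef_rot: [-89.7, 0.3, 82.2]
contact_force: [-3.6, -28.3, 6.2]
gripper_width: 0.0239
```

```bash
python3 - <<'E'
from h import *
im,_=snap('scene','s19'); crop(im,290,165,410,240,6.6,'s19c')
im,_=snap('side','d19'); crop(im,190,80,340,200,5,'d19c')
s=r.get_state(); print(s['tcp_pos'],s['contact_force'],s['time_s'])
E
```

```text
[0.58873671 0.04355427 0.02100768] [ -2.12324213 -24.52369951   5.38016017] 23.1
```

View pics/s19c.png

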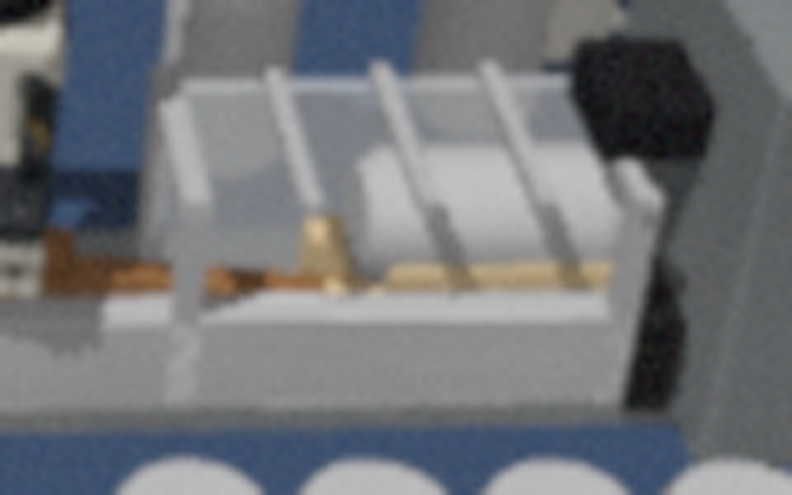

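View pics/d19c.png

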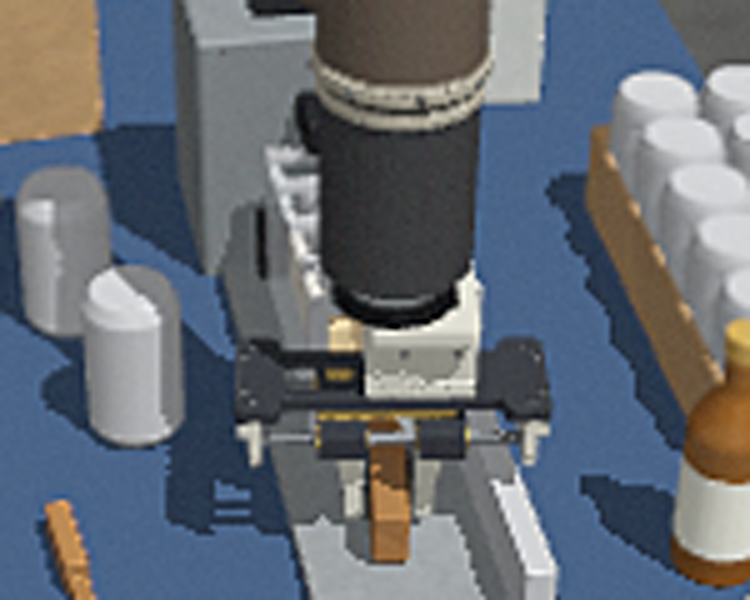

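The sled is home: the force rose to 28 N against the stop, and in the scene crop its front edge is at the stop and it lies straight along the fence. I'll centre the blade in the pocket and withdraw it straight.

Request:
{"op": "drive_tool", "data": {"deltas": [[-0.1, -0.3, 0, 0, 0, 0], [-0.25, -0.5, 0, 0, 0, 0], [-0.35, -0.7, 0, 0, 0, 0], [-0.35, -1.0, 0, 0, 0, 0], [-0.33, -1.5, 0, 0, 0, 0], [-0.3, -2.1, 0, 0, 0, 0], [-0.27, -2.8, 0, 0, 0, 0], [-0.24, -3.6, 0, 0, 0, 0]]}}

```text
time_s: 23.77
tcp_pos: [0.5887, 0.0116, 0.0211]
eef_rot: [-90.0, -0.0, 82.3]
contact_force: [0.0, 0.1, -1.2]
gripper_width: 0.0239
```

```bash
python3 - <<'E'
from h import *
im,_=snap('scene','s20'); crop(im,290,165,410,240,6.6,'s20c')
s=r.get_state(); print(s['tcp_pos'],s['contact_force'],s['time_s'])
E
```

```text
[0.58843914 0.01030652 0.02105236] [-0.47229901 -1.17295569 -0.81023471] 23.8167
```

View pics/s20c.png

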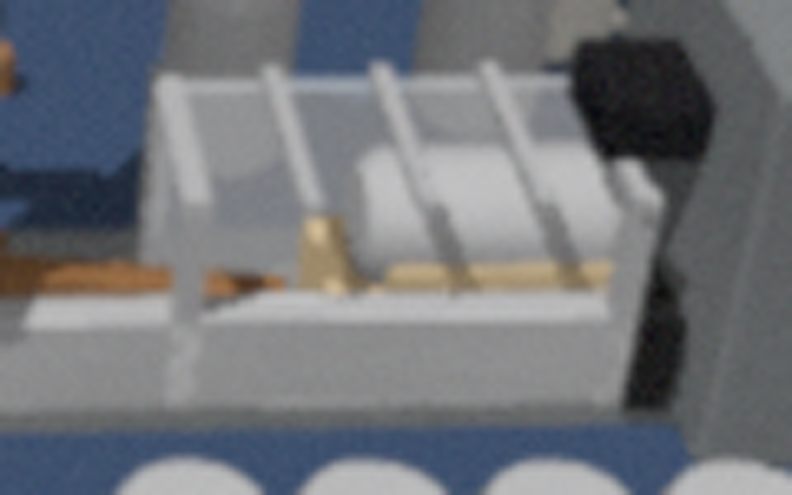

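Request:
{"op": "drive_tool", "data": {"deltas": [[0.1, -3, 0, 0, 0, 0], [0.2, -6, 0, 0, 0, 0], [0.3, -9, 0, 0, 0, 0], [0.4, -12, 0, 0, 0, 0], [0.4, -15, 0, 0, 0, 0], [0.0, -18, 1, 0, 0, 0], [-1, -21, 3, 0, 0, 0], [-2.5, -23.5, 5, 0, 0, 0.05]]}}

```text
time_s: 24.48
tcp_pos: [0.5631, -0.2252, 0.0707]
eef_rot: [-89.9, 0.0, 85.1]
contact_force: [1.8, 0.4, -1.7]
gripper_width: 0.0237
```

Request:
{"op": "drive_tool", "data": {"deltas": [[-2.5, -1.2, 1, 0, 0, 0.05], [-5, -2.4, 1, 0, 0, 0.1], [-7.5, -3.6, 1, 0, 0, 0.15], [-10.3, -4.8, 0, 0, 0, 0.183], [-10.3, -4.8, -2, 0, 0, 0.183], [-10.3, -4.8, -4, 0, 0, 0.183], [-10.3, -4.8, -5, 0, 0, 0.183], [-10.3, -4.8, -5.5, 0, 0, 0.183]]}}

```text
time_s: 25.15
tcp_pos: [0.4596, -0.271, 0.0148]
eef_rot: [-89.9, -0.0, 95.6]
contact_force: [0.1, -0.1, -0.7]
gripper_width: 0.0235
```

```bash
python3 - <<'E'
from h import *
s=r.get_state(); print(s['tcp_pos'],s['eef_rot'],s['contact_force'],s['time_s'])
im,_=snap('side','d21'); crop(im,150,150,350,300,4,'d21c')
E
```

```text
[ 0.45960827 -0.27104816  0.01477623] [-8.98817469e+01 -3.92163727e-02  9.56352151e+01] [ 0.10147583 -0.05520843 -0.73581381] 25.15
```

View pics/d21c.png

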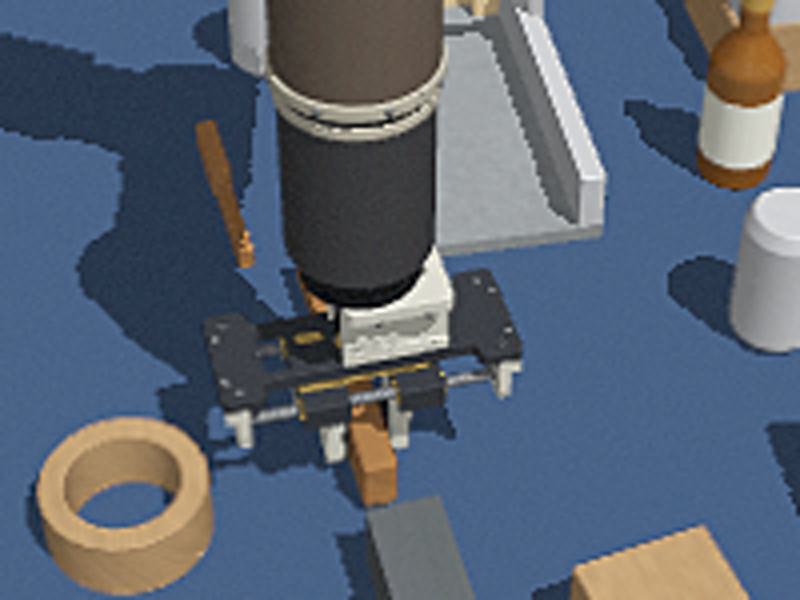

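Everything is clear here. I'll lower the last 9 mm slowly, then release.

Request:
{"op": "drive_tool", "data": {"deltas": [[0, 0, -0.3, 0, 0, 0], [0, 0, -0.5, 0, 0, 0], [0, 0, -0.7, 0, 0, 0], [0, 0, -0.8, 0, 0, 0], [0, 0, -0.9, 0, 0, 0], [0, 0, -0.9, 0, 0, 0], [0, 0, -0.9, 0, 0, 0], [0, 0, -0.9, 0, 0, 0]]}}

```text
time_s: 25.87
tcp_pos: [0.4607, -0.271, 0.0073]
eef_rot: [-90.0, 0.0, 95.7]
contact_force: [0.3, 0.1, -2.1]
gripper_width: 0.0233
```

Request:
{"op": "drive_tool", "data": {"deltas": [[0, 0, 0, 0, 0, 0], [0, 0, 0, 0, 0, 0], [0, 0, 0, 0, 0, 0], [0, 0, 0, 0, 0, 0], [0, 0, 0, 0, 0, 0], [0, 0, 0, 0, 0, 0], [0, 0, 0, 0, 0, 0], [0, 0, 0, 0, 0, 0]], "claw": 0.6}}

```text
time_s: 26.53
tcp_pos: [0.4605, -0.271, 0.0071]
eef_rot: [-90.0, -0.0, 95.7]
contact_force: [0.1, 0.8, 0.5]
gripper_width: 0.0525
```

Request:
{"op": "drive_tool", "data": {"deltas": [[0, 0, 2, 0, 0, 0], [0, 0, 5, 0, 0, 0], [0, 0, 8.5, 0, 0, 0], [0, 0, 12, 0, 0, 0], [0, 0, 15, 0, 0, 0], [0, 0, 17, 0, 0, 0], [0, 0, 18, 0, 0, 0], [0, 0, 18, 0, 0, 0]]}}

```text
time_s: 27.2
tcp_pos: [0.4618, -0.2713, 0.1896]
eef_rot: [-90.2, 0.1, 95.7]
contact_force: [0.5, 0.3, 0.1]
gripper_width: 0.0529
```

```bash
python3 - <<'E'
from h import *
s=r.get_state(); print(s['tcp_pos'],s['eef_rot'],s['contact_force'],s['time_s'])
im,_=snap('side','d22'); im,_=snap('scene','s22'); crop(im,290,165,410,240,6.6,'s22c')
E
```

```text
[ 0.46175786 -0.27129582  0.18957025] [-9.02433111e+01  8.95077120e-02  9.56859488e+01] [0.45060585 0.26633803 0.06236495] 27.2
```

View pics/d22.png

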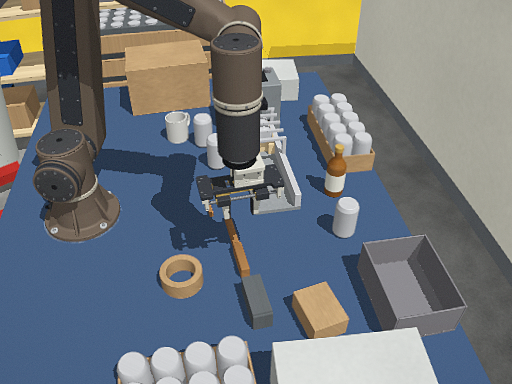

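View pics/s22.png

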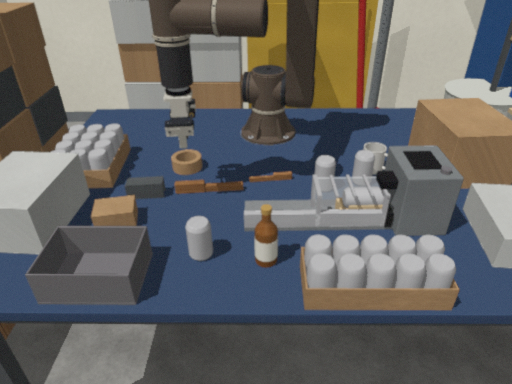

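View pics/s22c.png

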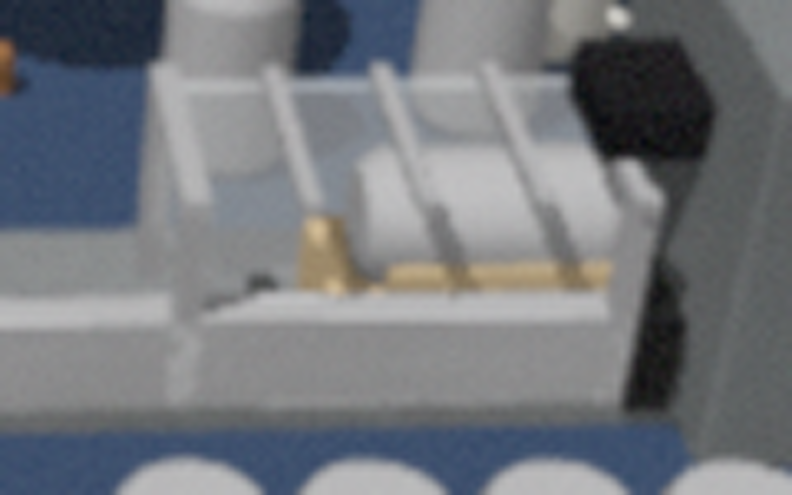

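The stick lies flat at scene (175-243, 186), the sled is in the tunnel at the stop, and the bystanders look unmoved. I'll swing the arm clear for a last unobstructed look.

Request:
{"op": "drive_tool", "data": {"deltas": [[0, -2.5, 1, 0, 0, 0], [-1, -5, 2, 0, 0, 0], [-2, -8, 3, 0, 0, 0], [-3, -11, 4, 0, 0, 0], [-4, -14, 5, 0, 0, 0], [-5, -17, 5, 0, 0, 0], [-6, -19, 5, 0, 0, 0], [-6, -19, 5, 0, 0, 0]]}}

```text
time_s: 27.97
tcp_pos: [0.3982, -0.4635, 0.2341]
eef_rot: [-89.8, -0.1, 95.5]
contact_force: [0.3, 0.3, -0.9]
gripper_width: 0.0524
```

```bash
python3 - <<'E'
from fit import *
s=r.get_state(); print(s['tcp_pos'],s['qd'].round(2),s['contact_force'],s['time_s'])
im,_=snap('side','d23'); crop(im,220,100,320,200,6,'d23c'); crop(im,150,170,350,320,4,'d23d')
im2,_=snap('scene','s23')
for l,z in [('sled_mid',.032),('sled',.012),('stick_tip',.013),('stick_mid',.013),('can_a',0),('tape',0),('bottle',0),('mug',0),('carton',0)]:
  for n in Cs:
    for d in imaging.landmark_of(n,l)[:4]: print(l,n,round(d['score'],2),np.round(d['position'],1),onz(Cs[n],d['position'],z)[0].round(4)[:2])
p=[.6409,.1329,np.radians(2.3)]
print('home sled_mid',w(p,(-37,140,32)), proj(Cs['side'],w(p,(-37,140,32))),'rear corners side',[proj(Cs['side'],w(p,m)).round(1).tolist() for m in[(-74,75,12),(0,75,12),(-74,75,52)]],'scene rear-left top',proj(Cs['scene'],w(p,(-74,75,52))))
E
```

```text
[ 0.39818642 -0.4634604   0.23408181] [ 2.91 -1.16 -1.98 -0.95  0.2  -3.6 ] [ 0.25449439  0.34069846 -0.8669509 ] 27.9667
sled_mid scene 0.7 [360.6 208.3] [0.6037 0.2789]
sled_mid side 0.56 [261.9 137.6] [0.6118 0.2799]
sled scene 0.82 [359.6 211.4] [0.5929 0.2806]
sled side 0.95 [257.7 145.3] [0.5937 0.2625]
stick_tip scene 0.78 [253.  178.3] [ 0.4022 -0.0553]
stick_tip scene 0.7 [243.3 183.8] [ 0.4376 -0.088 ]
stick_tip scene 0.41 [360.  206.2] [0.567  0.2869]
stick_mid scene 0.64 [271.3 178.4] [0.4028 0.009 ]
stick_mid scene 0.6 [212.2 187. ] [ 0.4578 -0.1933]
stick_mid side 0.55 [235.4 242.1] [ 0.4542 -0.1979]
can_a scene 0.87 [197.6 253. ] [ 0.7705 -0.2021]
can_a scene 0.84 [323.  188.8] [0.4487 0.1857]
can_a scene 0.55 [358.2 180.7] [0.3971 0.3162]
can_a side 0.79 [342.7 230.7] [ 0.7734 -0.1906]
can_a side 0.73 [232.5 242. ] [ 0.4473 -0.1842]
can_a side 0.29 [317.  314.6] [ 0.6237 -0.4615]
tape scene 0.73 [186.5 169.7] [ 0.3222 -0.304 ]
tape side 0.6 [183.3 278.8] [ 0.3018 -0.297 ]
tape side 0.45 [232.1 244.4] [ 0.445  -0.1933]
bottle scene 0.7 [265.5 258.8] [ 0.7925 -0.0133]
bottle side 0.68 [343.5 231.7] [ 0.7745 -0.195 ]
bottle side 0.63 [333.3 192.1] [ 0.7956 -0.0175]
bottle side 0.59 [269.  154.4] [0.6272 0.2174]
mug scene 0.96 [371.8 169.4] [0.3197 0.3814]
mug scene 0.31 [211.3 188.9] [ 0.45   -0.1981]
mug side 0.67 [177.2 136.7] [0.3057 0.3832]
carton scene 0.72 [117.5 220.4] [ 0.6257 -0.4705]
carton side 0.67 [320.  317.8] [ 0.6287 -0.4719]
home sled_mid [0.59831136 0.27130234 0.032     ] [[258.61189253 139.24051978]] rear corners side [[[252.0, 155.3]], [[272.5, 153.0]], [[252.0, 146.0]]] scene rear-left top [[335.12095411 195.50658106]]
```

View pics/d23c.png

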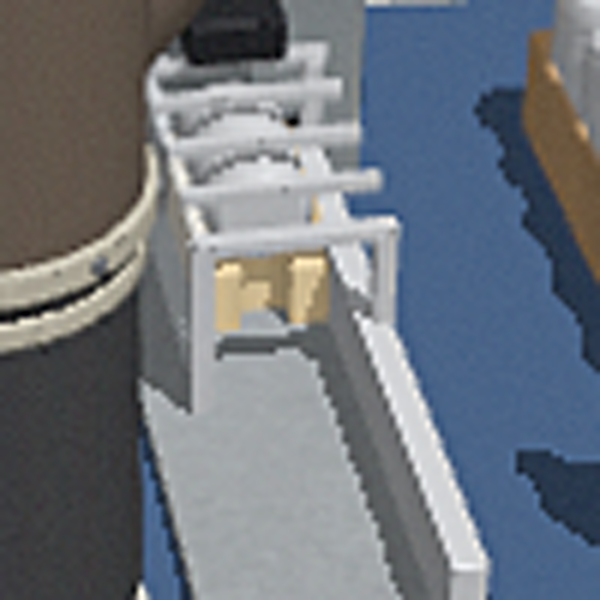

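View pics/d23d.png

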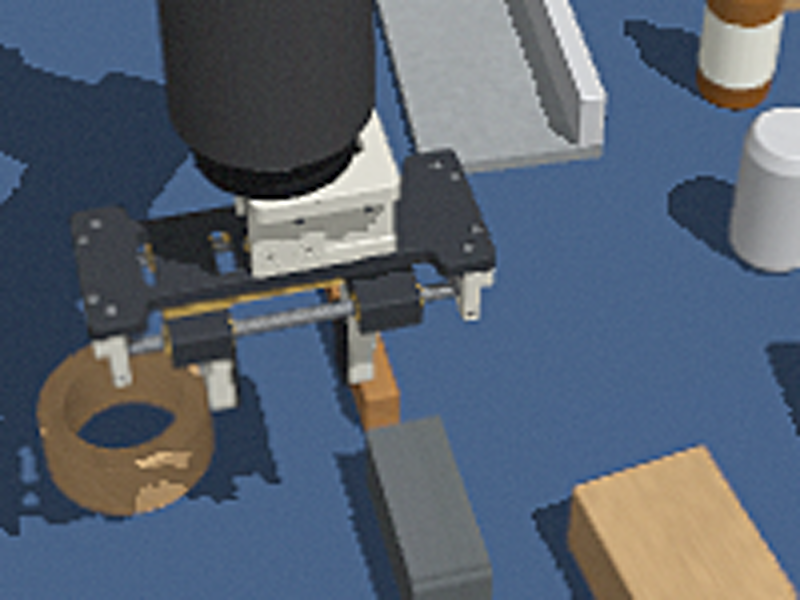

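```bash
python3 - <<'E'
from plant import r
s=r.get_state(); print(s['qd'].round(2),s['contact_force'],s['time_s']); print(r.close_job())
E
```

```text
[-0.02  0.02 -0.02 -0.04  0.08 -0.07] [ 0.24916416 -0.2536477   0.92992498] 28.9667
the job is handed in; nothing more can be done
None
```

The job is done and handed in at about 29 s of the 72 s allowed; no verdict was reported.

**What I did**
- I drew the larger stick 14 cm out of the holder, laid it flat and let go, then took it again by its handle.
- With the tip I pressed the sled against the fence until the force rose to about 12 N and the sled no longer moved.
- I pushed from the rear pocket with a sideways load of about 2–4 N, until the sled met the stop at about 28 N.
- I drew the stick out of the tunnel, laid it flat on the bench at about (0.46, -0.20) and released it.

**Last checks**
- **Sled:** the side picture shows its rear face where it should be when home, with the right rear leg against the fence. The tunnel post hides the left leg's outer edge, so I could not check that side or the squareness directly.
- **Stick:** the scene picture shows it flat and far from the tunnel.
- **Bystanders:** those I re-measured were within about 15 mm of where they started, which is the scatter of the measurements. The small look-alike stick also looks unmoved.
- **Robot:** it was at rest, reading only about 1 N or less of force noise.

**Disagreements**
- My station estimate put the sled's rear right corner about 2 px from where the picture shows it. The point detector put `sled_mid` about 8 mm further in than my model. I put both down to small errors in my station pose (yaw) and in the detector.
- The sideways force reading fell to about 0 N at one point while feeding, when the sled was already in the tunnel. I added 1.5–2 mm of push towards the fence and it returned to about 3 N. The pictures showed no gap at the fence.

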